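# Load the test jig under emergency stop, zero the transformer, release the stop

## Robot

A 6-joint arm with a two-finger parallel gripper is mounted at the origin on the work surface. World frame = base frame: x ahead of the robot, y to its left, z up, the work surface at z = 0. Lengths are in mm, angles in degrees, forces in N, time in s.
With the tool pointing down it reaches from about 250 to 850 mm from the base axis. Payload 12.5 kg.
Tool frame: the origin (TCP) lies where the fingers leave the gripper's body, on its centre line; the fingertips stand 84 mm ahead of it and the grasp point (between the pads) lies 65 mm ahead of it (ctrl.grasp_offset is the distance from the TCP to the grasp point, in mm); z points along the fingers, y is the line along which they close (so a half turn about z gives the same grasp; the last joint's range is limited). The gripper opens to 93 mm and grips with 3 to 60 N. Pads are 15 mm wide; open, the fingers measure 128 mm over their backs; the gripper's body (75 mm by 188 mm) begins 65 mm behind the grasp point.
Start: joints at [61.215, 20.094, 94.641, -0, 65.266, -4.847], TCP at [223.131, 502.69, 302.733] pointing down, gripper open.
Joint ranges: [-157.81, 157.81], [-45, 120.19], [0.68, 151.7], [-89.99, 269.99], [4.06, 180], [-164.3, 164.3]. Speed limits (degrees/s): [127.2, 127.2, 159.86, 180, 180, 180].

## Interface

Orientations are given as a 3x3 rotation matrix whose columns are the frame's x, y, z axes.
In Python, from bench import monitor, optics, order, ctrl gives the robot as it stands.
- The arm moves only by the tool drive_tool, never from a script. Its argument "steps" is a list of rows, each an object with "dp": the shift along the tool's x, y, z in units of 0.5 m (1.0 is 0.5 m), a list of three; "delta_rot": the turn, a rotation vector about the tool's x, y, z in units of 90 degrees (1.0 is 90 degrees), a list of three; "jaw": the closure, from 0 (fully open) to 1 (shut). A call has exactly 8 rows; each row is the pose to reach, as a shift and turn from the pose commanded when the call began, along the tool's axes at that moment; what a row does not reach only later rows make up. A row lasts 1/12 s, in which the tool goes at most 41.7 mm and 7.16 degrees, less where a joint would pass 70% of its speed; a pose out of reach is approached as far as the arm can. A call with a number of a shift or a turn outside -1 to 1 is refused whole. A call with a gripper value outside its range is refused whole. The fingers move at their own pace and stop on an object; "newtons" is the grip in N (left out, the last holds). Time passes only in rows, so rows that repeat a pose let the fingers close, or fill a call up. It gives the time, the measured TCP pose, the force, the opening and the grip force at its end, in the units of the state.
- monitor.sense(): the state, without advancing time (a new reading comes with each control period).
- optics.get_image(name): name is "scene" or "top"; returns the picture (480x640x3 uint8, red, green, blue); there is no depth.
- optics.calibration(name): a dict with "fx", "fy", "cx", "cy" (pixels), "distortion" ([k1, k2, p1, p2, k3] as OpenCV has them; the pictures are not rectified), "rvec" (rotation vector, rad) and "tvec" (3), from world to camera coordinates, as OpenCV has them. Camera axes: x right, y down, z forward; pixel columns grow to the right and rows downward; lengths in mm; the calibration is good to about 2 mm. A picture is of the moment at which its call begins. calibration takes no time and is no camera call.
- order.close_job(): hands the job in; it is judged then, once.
The state is a dict: "time": time; "joint_positions": joint angles; "qvel": joint speeds; "tau": joint torques, N m; "eef_pos": TCP position; "eef_rot": TCP orientation; "wrist_force": force on the tool from outside, world axes, zero at the start; "moment": the same for the moment, N m; "gripper_width": opening from 0.0 (shut) to 1.0 (fully open); "finger_force": force on a finger pad.
Only numpy, scipy, OpenCV 4.12 (cv2) and the standard library are available. Lean on these libraries where they do the work, as an engineer would, in place of code of your own. Each camera call takes 0.05 s, during which the arm holds its last target. There are 200 camera calls.

## Task

Get the repair bench ready for a soft-start test: hit the red emergency stop so that it latches down, then draw the red-handled carriage of the test jig fully out, lay every power-supply module from the blue mat flat in a bay of its own on the carriage with its terminal end towards the contact head, and push the carriage fully home again. With the stop still latched, also turn the big black knob of the variable transformer until its pointer stands on the green zero mark; only when all that is done, twist the emergency stop clockwise so that it pops back up. The carriage and the modules must never be touched while the stop is up, and the other things on the bench stay where they are.

Things in the scene. Friction and masses are not known exactly. Their poses are not given: they have to be found in the camera images.
- estop_top (a point): Centre of the top of the red mushroom head of the emergency stop, on a yellow box 86 x 86 x 62 mm high fixed to the bench (101 mm above the bench when up, 92 mm when latched). The head is 40 mm across; its straight side, for gripping, runs from 6 to 18 mm below this point; below it is only a 22 mm stem down to the box's top (39 mm below this point when up, 30 mm when latched).
- estop_press (a joint): How far the mushroom head is down (m): 0 up, 0.0105 pressed to the bottom stop. It is sprung: pressing it through takes 4 to 7 N (a stop below 10 N may halt short of the latch); near the bottom it clicks, and when let go it stays latched at about 0.009.
- estop_turn (a joint): Twist of the mushroom head (rad), clockwise from above positive: 0 at rest, stop at 0.8, sprung back to 0 (twisting takes up to about 0.12 N m). Latched, it comes free when twisted past about 0.5 and pops up by itself when let go.
- jig: Test jig, fixed to the bench: aluminium base 335 x 236 mm, its long side along its x axis, with two guide rails and, at its +x end, a grey contact head (236 mm wide, 100 mm high, with brass spring pins looking to -x). Origin at bench level in the middle; +x is the direction in which the carriage is pushed home.
- carriage (a joint): Position of the carriage on the jig (m) along the jig's +x: 0 drawn fully out (front stop), 0.11 fully home at the contact head (stop). Stays where it is left; about 3 N to move it, and it must be guided straight.
- carriage_handle (a point): Middle of the carriage's red handle bar: 14 mm thick along the jig's x, 104 mm long along the jig's y, 14 mm high, 31 mm above the carriage plate, 75 mm above the bench; free on both sides (nearest module 45 mm behind it). Moves with the carriage.
- bay_a (a point): Centre of the floor of the bay at the jig's +y side, 44 mm above the bench; moves with the carriage, axes as the jig's. Each bay is an open pocket 122 mm (x) by 52 mm (y) with rims 10 mm high; bays are 72 mm apart.
- bay_b (a point): The same for the middle bay.
- bay_c (a point): The same for the bay at the jig's -y side.
- module1: Power-supply module (may be absent): steel case 110 x 44 x 38 mm, 0.2 to 0.35 kg, black terminal block with brass screws at its +x end, yellow label beside it. Lies on the 2 mm thick blue mat, right of the jig. Origin: centre of its underside; x along its length towards the terminals, z up.
- module2: Power-supply module (may be absent): steel case 110 x 44 x 38 mm, 0.2 to 0.35 kg, black terminal block with brass screws at its +x end, yellow label beside it. Lies on the 2 mm thick blue mat, right of the jig. Origin: centre of its underside; x along its length towards the terminals, z up.
- module3: Power-supply module (may be absent): steel case 110 x 44 x 38 mm, 0.2 to 0.35 kg, black terminal block with brass screws at its +x end, yellow label beside it. Lies on the 2 mm thick blue mat, right of the jig. Origin: centre of its underside; x along its length towards the terminals, z up.
- module1_terminals (a point): Middle of the terminal end of module1 (55 mm along its x, 26 mm above its underside).
- module2_terminals (a point): Middle of the terminal end of module2 (55 mm along its x, 26 mm above its underside).
- module3_terminals (a point): Middle of the terminal end of module3 (55 mm along its x, 26 mm above its underside).
- variac_axis (a point): Variable transformer, fixed to the bench: grey box 160 x 160 x 115 mm high with a white scale on top. This is a point on the axis of its black knob at a good height to grip (24 mm above the box's top). The knob is 60 mm across and runs from 6 to 38 mm above the box's top.
- variac_knob (a joint): Setting of the knob (rad), clockwise from above positive: 0 when the red pointer (55 mm long, turning with the knob close above the scale) stands on the green zero mark. Stops at -0.25 and 5.3; stays where it is left (0.06 N m of friction). Scale lines are 0.26 rad apart.
- variac_zero (a point): Green zero mark on the scale, 55 mm from the axis, where the pointer tip belongs.
- multimeter: Bystander: grey hand-held meter lying on the mat among the modules, 115 x 60 x 32 mm. Leave alone.
- remote: Bystander: black TV remote control, 180 x 46 x 20 mm. Leave alone.
- screwdriver: Bystander: screwdriver, about 190 mm long, in front of the jig. Leave alone.
- spray: Bystander: contact-spray can, 52 mm across, 160 mm tall, standing. Leave alone.
- spool: Bystander: orange wire spool, 64 mm across, 40 mm tall. Leave alone.
Things that resemble listed ones, but are neither listed nor needed, are in the scene too. What is shaped like the module1 but brown or purple is not meant.

How it is judged (in metres and radians):
On the way, in this order (a step that is already met when the one before it is completed fails the run):
1. the emergency stop is pressed and latched down (value of joint estop_press above 0.007 m), for 0.2 s.
2. with the stop latched, the carriage is drawn fully out (value of joint estop_press above 0.007 m and value of joint carriage below 0.004 m), for 0.2 s.
3. with the stop latched, every module lies flat in a bay, terminals towards the contact head, let go (value of joint estop_press above 0.007 m and x of module1 in the frame of bay_b between -0.01 and 0.01 m and z of module1 in the frame of bay_b between -0.004 and 0.006 m and angle between each of module1, module2, module3's own z axis and vertical below 0.1 rad and x of each of module1_terminals, module2_terminals, module3_terminals in the frame of bay_b above 0.04 m and (y of module1 in the frame of bay_b between 0.064 and 0.08 m or y of module1 in the frame of bay_b between -0.008 and 0.008 m or y of module1 in the frame of bay_b between -0.08 and -0.064 m) and x of module2 in the frame of bay_b between -0.01 and 0.01 m and z of module2 in the frame of bay_b between -0.004 and 0.006 m and (y of module2 in the frame of bay_b between 0.064 and 0.08 m or y of module2 in the frame of bay_b between -0.008 and 0.008 m or y of module2 in the frame of bay_b between -0.08 and -0.064 m) and x of module3 in the frame of bay_b between -0.01 and 0.01 m and z of module3 in the frame of bay_b between -0.004 and 0.006 m and (y of module3 in the frame of bay_b between 0.064 and 0.08 m or y of module3 in the frame of bay_b between -0.008 and 0.008 m or y of module3 in the frame of bay_b between -0.08 and -0.064 m) and contact force between the fingers and module1 below 0.5 N and contact force between the fingers and module2 below 0.5 N and contact force between the fingers and module3 below 0.5 N), for 0.3 s.
4. with the stop latched, the loaded carriage is fully home and the transformer reads zero (value of joint estop_press above 0.007 m and x of module1 in the frame of bay_b between -0.01 and 0.01 m and z of module1 in the frame of bay_b between -0.004 and 0.006 m and angle between each of module1, module2, module3's own z axis and vertical below 0.1 rad and x of each of module1_terminals, module2_terminals, module3_terminals in the frame of bay_b above 0.04 m and (y of module1 in the frame of bay_b between 0.064 and 0.08 m or y of module1 in the frame of bay_b between -0.008 and 0.008 m or y of module1 in the frame of bay_b between -0.08 and -0.064 m) and x of module2 in the frame of bay_b between -0.01 and 0.01 m and z of module2 in the frame of bay_b between -0.004 and 0.006 m and (y of module2 in the frame of bay_b between 0.064 and 0.08 m or y of module2 in the frame of bay_b between -0.008 and 0.008 m or y of module2 in the frame of bay_b between -0.08 and -0.064 m) and x of module3 in the frame of bay_b between -0.01 and 0.01 m and z of module3 in the frame of bay_b between -0.004 and 0.006 m and (y of module3 in the frame of bay_b between 0.064 and 0.08 m or y of module3 in the frame of bay_b between -0.008 and 0.008 m or y of module3 in the frame of bay_b between -0.08 and -0.064 m) and value of joint carriage above 0.106 m and value of joint variac_knob between -0.12 and 0.12 rad), for 0.2 s.
5. the emergency stop has popped up again (value of joint estop_press below 0.002 m), for 0.2 s.
At the end, for the whole second after the job is handed in: Stop button up (within 2 mm); carriage home (within 4 mm); pointer within 0.12 rad of zero; every module lies flat, at rest, in its own bay (within 10 mm along, 8 mm across of its centre), terminals towards the contact head (value of joint estop_press below 0.002 m and x of module1 in the frame of bay_b between -0.01 and 0.01 m and z of module1 in the frame of bay_b between -0.004 and 0.006 m and angle between each of module1, module2, module3's own z axis and vertical below 0.1 rad and x of each of module1_terminals, module2_terminals, module3_terminals in the frame of bay_b above 0.04 m and (y of module1 in the frame of bay_b between 0.064 and 0.08 m or y of module1 in the frame of bay_b between -0.008 and 0.008 m or y of module1 in the frame of bay_b between -0.08 and -0.064 m) and x of module2 in the frame of bay_b between -0.01 and 0.01 m and z of module2 in the frame of bay_b between -0.004 and 0.006 m and (y of module2 in the frame of bay_b between 0.064 and 0.08 m or y of module2 in the frame of bay_b between -0.008 and 0.008 m or y of module2 in the frame of bay_b between -0.08 and -0.064 m) and x of module3 in the frame of bay_b between -0.01 and 0.01 m and z of module3 in the frame of bay_b between -0.004 and 0.006 m and (y of module3 in the frame of bay_b between 0.064 and 0.08 m or y of module3 in the frame of bay_b between -0.008 and 0.008 m or y of module3 in the frame of bay_b between -0.08 and -0.064 m) and value of joint carriage above 0.106 m and value of joint variac_knob between -0.12 and 0.12 rad and linear speed of each of module1, module2, module3 below 0.02 m/s); the robot touches nothing.
It fails at once if the fingers touch the carriage or a module while the emergency stop is up (value of joint estop_press below 0.004 m and (contact force between the fingers and module1 above 1 N or contact force between the fingers and module2 above 1 N or contact force between the fingers and module3 above 1 N or contact force between the fingers and carriage above 1 N)).
It fails at once if a bystander is pushed more than 6 cm away or the spray can is knocked over (distance of any of multimeter, remote, screwdriver, spray, spool from where it was at the start of the episode above 0.06 m or angle between spray's own z axis and vertical above 0.6 rad).
Of module1, module2, module3 only 2 to 3 are there at a start; the rules pass over those that are not, and their reading is None.
At some moment in a run one of module1, module2, module3 may be knocked a few centimetres aside while the robot is not near it.
Once in a run the grip may slacken for a moment while it holds something.
It also fails if it takes over 208 s, if anything falls off the work surface, if the arm or the gripper's body presses on something with over 40 N, if the wrist force passes 120 N, or if a joint passes its speed limit or range.

## Working session

There is one attempt and no reset: what is moved stays moved. The work goes in short steps, Python scripts to look and compute and a tool call to move; the robot and the scene stay as the last step left them, time stands still between calls to the robot, and variables do not carry over. Pictures are saved under pics/ and viewed, at most 14 in all, crops included, and the job is handed in when it is done.

Besides the shell and the picture viewer there is one more tool, called after "Emit:" as name(argument=value, ...) on one line, values as JSON. drive_tool: Moves the arm, as the interface text tells. Its arguments: {"type":"object","properties":{"steps":{"type":"array","items":{"type":"object","properties":{"dp":{"type":"array","items":{"type":"number","minimum":-1,"maximum":1}},"delta_rot":{"type":"array","items":{"type":"number","minimum":-1,"maximum":1}},"jaw":{"type":"number"}}}},"newtons":{"type":"number"}},"required":["steps"]}

```bash
ls; mkdir -p pics; python3 - <<'E'
from bench import monitor, optics, order, ctrl
import cv2
for n in("scene","top"):
    cv2.imwrite(f"pics/{n}0.png",optics.get_image(n)[:,:,::-1])
    print(n,optics.calibration(n))
print(monitor.sense(),ctrl.grasp_offset)
E
```

```text
pics
scene {'fx': 536.4022083310846, 'fy': 536.4022083310846, 'cx': 315.0408059914478, 'cy': 234.54031569827484, 'distortion': array([-0.01953902,  0.        ,  0.        ,  0.        ,  0.        ]), 'rvec': array([ 1.15836874,  2.59605579, -0.73688597]), 'tvec': array([ 416.42381534, -198.82442477, 1759.91619314])}
top {'fx': 489.9437228441231, 'fy': 489.9437228441231, 'cx': 317.7989781915388, 'cy': 245.87747157124252, 'distortion': array([-0.00857835,  0.        ,  0.        ,  0.        ,  0.        ]), 'rvec': array([ 2.16338486, -2.17805762,  0.10003256]), 'tvec': array([ -78.8884347 ,  519.73786327, 1237.18282073])}
{'time': 0.1, 'joint_positions': array([ 6.12160733e+01,  2.01189624e+01,  9.46712078e+01, -1.94322620e-03,
        6.52662010e+01, -4.84694755e+00]), 'qvel': array([ 0.03824871, -0.08731229, -0.10484857, -0.06038561, -0.07574635,
       -0.07938672]), 'tau': array([ 1.87034639e-03, -4.98030710e+01, -2.85702825e+01,  7.00989598e-02,
        2.38992297e-02, -2.93459345e-05]), 'eef_pos': array([223.02913767, 502.51747959, 302.29086588]), 'eef_rot': array([[-9.13998035e-01,  4.05718366e-01, -4.46740403e-04],
       [ 4.05718609e-01,  9.13997615e-01, -8.77132748e-04],
       [ 5.24507975e-05, -9.82948503e-04, -9.99999516e-01]]), 'wrist_force': array([ 0.02574327,  0.2926186 , -0.07121048]), 'moment': array([-2.25457458e-02, -5.19022426e-02, -6.30669022e-05]), 'finger_force': 0.0, 'gripper_width': 1.0027431418941837} 65.3
```

View pics/scene0.png

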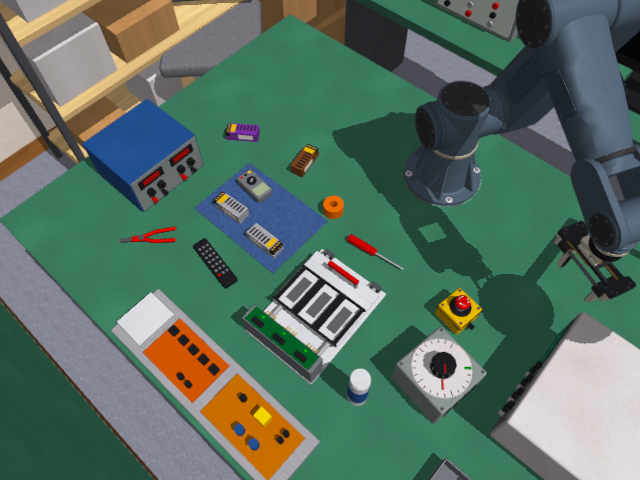

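View pics/top0.png

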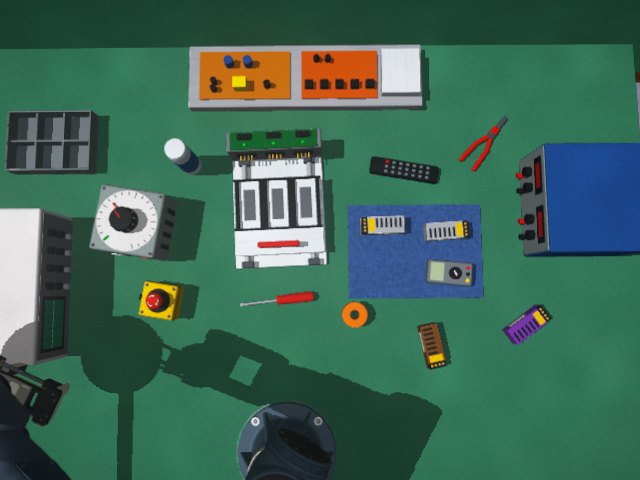

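The top view shows two grey modules on the mat, at (383,225) with terminals left and at (448,230) with terminals right. The lookalikes are brown (431,345), purple (527,324) and the multimeter (451,272). The e-stop is at (157,300), the handle at (278,244), and the knob at (123,218) with green zero at (107,238) and the red pointer up-left. In the scene view the same modules are at (231,206) and (264,239), the e-stop at (461,303), the handle at (343,272) and the knob at (442,367).

```bash
cat > h.py <<'E'
import numpy as np, cv2
from bench import monitor, optics, order, ctrl
C={n:optics.calibration(n) for n in("scene","top")}
def ray(n,uv):
    c=C[n];K=np.array([[c['fx'],0,c['cx']],[0,c['fy'],c['cy']],[0,0,1]])
    p=cv2.undistortPoints(np.array([[uv]],float),K,c['distortion'])[0,0]
    R=cv2.Rodrigues(c['rvec'])[0];return -R.T@c['tvec'],R.T@np.array([p[0],p[1],1])
def plane(n,uv,z):
    o,d=ray(n,uv);return o+d*(z-o[2])/d[2]
def tri(us,ut):
    o1,d1=ray("scene",us);o2,d2=ray("top",ut)
    s=np.linalg.lstsq(np.c_[d1,-d2],o2-o1,rcond=None)[0]
    a,b=o1+s[0]*d1,o2+s[1]*d2;return (a+b)/2,np.linalg.norm(a-b)
def proj(n,P):
    c=C[n];K=np.array([[c['fx'],0,c['cx']],[0,c['fy'],c['cy']],[0,0,1]])
    return cv2.projectPoints(np.array([P],float),c['rvec'],c['tvec'],K,c['distortion'])[0][0,0]
def blobs(im,kind,amin=12):
    h=cv2.cvtColor(im,cv2.COLOR_RGB2HSV);H,S,V=[h[...,i].astype(int) for i in range(3)]
    m={'red':((H<6)|(H>174))&(S>150)&(V>90),'yellow':(H>18)&(H<32)&(S>130)&(V>120),
       'green':(H>55)&(H<75)&(S>180)&(V>100),'grey':(S<45)&(V>100),'black':(V<45)}[kind].astype(np.uint8)
    n,l,st,ce=cv2.connectedComponentsWithStats(m)
    return [(ce[i].round(1).tolist(),int(st[i,4]),st[i,:4].tolist(),l==i) for i in range(1,n) if st[i,4]>=amin]
E
python3 - <<'E'
from h import *
for n in("scene","top"):
    im=optics.get_image(n);cv2.imwrite(f"pics/{n}1.png",im[:,:,::-1])
    for k in('red','yellow','green'):
        print(n,k)
        for b in blobs(im,k):
            print("  ",b[:3],[np.round(v,1).tolist() if i<2 else round(v,1) for i,v in enumerate(cv2.minAreaRect(np.argwhere(b[3])[:,::-1].astype(np.float32)))])
    x,y,w,h,f=(190,150,300,260,2) if n=="scene" else (80,120,420,220,1.9)
    o=cv2.resize(im[y:y+h,x:x+w],None,fx=f,fy=f,interpolation=cv2.INTER_CUBIC)[:,:,::-1]
    cv2.imwrite(f"pics/{n}c.png",o)
E
```

```text
scene red
   ([495.1, 5.5], 33, [492, 3, 7, 6]) [[495.0, 5.5], [5.0, 6.0], 90.0]
   ([467.7, 13.0], 30, [465, 10, 6, 7]) [[467.8, 12.7], [4.9, 5.7], 45.0]
   ([180.9, 154.6], 78, [174, 148, 15, 14]) [[180.8, 154.7], [4.2, 18.4], 52.1]
   ([150.8, 178.0], 84, [143, 171, 16, 15]) [[150.9, 177.9], [4.2, 19.6], 53.1]
   ([183.8, 176.4], 25, [181, 174, 7, 6]) [[183.8, 176.3], [5.7, 3.5], 45.0]
   ([154.7, 199.3], 27, [152, 197, 7, 6]) [[154.5, 199.0], [6.4, 3.5], 45.0]
   ([155.2, 236.1], 283, [131, 227, 45, 16]) [[153.2, 235.7], [14.3, 45.0], 84.8]
   ([361.6, 244.5], 245, [347, 234, 30, 22]) [[361.6, 244.4], [31.0, 8.0], 30.3]
   ([342.9, 272.4], 177, [328, 261, 31, 24]) [[342.9, 272.4], [35.2, 5.0], 35.3]
   ([462.2, 302.8], 133, [456, 296, 14, 14]) [[462.5, 302.5], [13.0, 13.0], 90.0]
   ([444.5, 368.3], 19, [444, 364, 2, 10]) [[444.5, 368.5], [9.0, 1.0], 90.0]
scene yellow
   ([232.8, 127.6], 29, [230, 124, 6, 8]) [[232.6, 127.5], [4.4, 7.0], 14.0]
   ([308.7, 149.9], 49, [303, 147, 12, 7]) [[308.6, 149.8], [10.7, 4.5], 26.6]
   ([221.8, 197.9], 61, [215, 193, 13, 10]) [[221.3, 197.8
[... 1186 characters left out ...]
63, [232, 75, 15, 14]) [[238.9, 81.5], [12.0, 14.5], 85.2]
   ([371.0, 224.5], 80, [368, 219, 7, 12]) [[371.0, 224.5], [11.0, 6.0], 90.0]
   ([459.0, 229.0], 80, [456, 223, 7, 13]) [[459.0, 229.0], [12.0, 6.0], 90.0]
   ([157.6, 300.1], 706, [139, 281, 39, 39]) [[157.8, 300.2], [34.2, 35.0], 9.5]
   ([538.7, 317.2], 77, [533, 311, 12, 13]) [[538.7, 317.2], [13.2, 5.6], 53.1]
   ([435.8, 357.7], 106, [429, 353, 15, 10]) [[435.8, 357.8], [7.5, 13.9], 77.5]
top green
   ([243.2, 144.8], 23, [241, 141, 5, 8]) [[243.0, 144.5], [7.0, 4.0], 90.0]
   ([272.5, 142.9], 17, [271, 141, 4, 5]) [[272.5, 143.0], [4.0, 3.0], 90.0]
   ([300.8, 142.6], 28, [295, 140, 11, 6]) [[299.6, 142.9], [4.9, 9.9], 76.0]
```

View pics/topc.png

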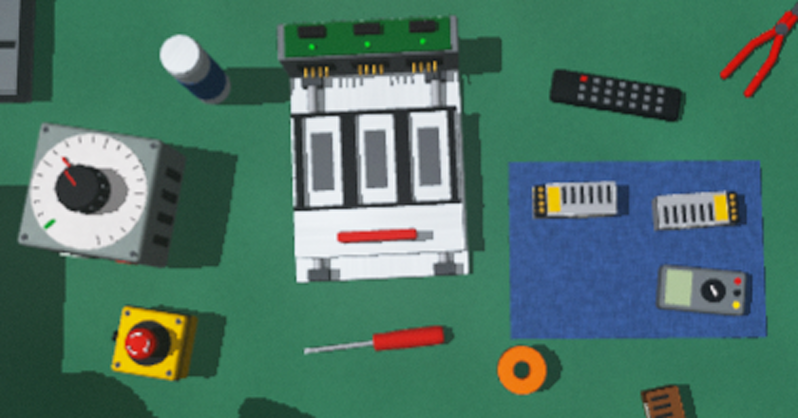

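View pics/scenec.png

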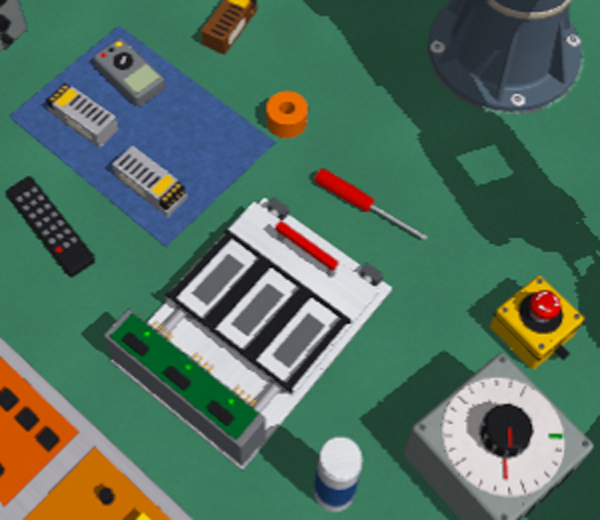

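The crops confirm two steel-grey modules on the mat. Left module: top-crop (578,200), terminals +y (left). Right module: top-crop (697,210), terminals right. The bay pads are at top-crop (322,161), (376,159) and (430,156). Now I'll measure.

```bash
cat > meas.py <<'E'
from h import *
def poly(n,im,box,lo,hi,hull=True):
    x,y,w,h=box;hs=cv2.cvtColor(im,cv2.COLOR_RGB2HSV)[y:y+h,x:x+w]
    m=cv2.inRange(hs,lo,hi)
    cs=cv2.findContours(m,cv2.RETR_EXTERNAL,cv2.CHAIN_APPROX_NONE)[0]
    c=max(cs,key=cv2.contourArea);return cv2.convexHull(c).reshape(-1,2)+[x,y]
E
python3 - <<'E'
from meas import *
S=cv2.imread("pics/scene1.png")[:,:,::-1].copy();T=cv2.imread("pics/top1.png")[:,:,::-1].copy()
r=lambda t:(np.round(t[0],1).tolist(),round(t[1],1))
print("estop",r(tri((462.2,302.8),(153.6,300.3))))
print("handle",r(tri((342.9,272.4),(278.3,243.7))))
for a in ((-17,-11),(17,11)): pass
# handle ends by top view plane
R=tri((342.9,272.4),(278.3,243.7))[0]
b=[b for b in blobs(T,'red') if abs(b[0][0]-278)<2 and abs(b[0][1]-244)<3][0]
P=np.array([plane("top",p[::-1],R[2])[:2] for p in np.argwhere(b[3])]);
rc=cv2.minAreaRect(P.astype(np.float32));print("handle rect",rc)
print("labelA",r(tri((270.8,242.2),(371,224.5))),"labelB",r(tri((221.8,197.9),(459,229))))
# dial disc
lo,hi=(0,0,170),(180,40,255)
pT=poly("top",T,(85,175,90,85),lo,hi);pS=poly("scene",S,(395,325,95,95),lo,hi)
eT=cv2.fitEllipse(pT);eS=cv2.fitEllipse(pS);print(eT,eS,"dial",r(tri(eS[0],eT[0])))
for n,p,e in(("top",pT,eT),("scene",pS,eS)):
    q=np.array([plane(n,x,115)[:2] for x in p]);print(n,cv2.minEnclosingCircle(q.astype(np.float32)))
# green / pointer
for n,im,bx in(("top",T,(85,175,90,85)),("scene",S,(395,325,95,95))):
    x,y,w,h=bx;hs=cv2.cvtColor(im,cv2.COLOR_RGB2HSV)[y:y+h,x:x+w]
    q=np.array([plane(n,x_,115)[:2] for x_ in pT if n=="top"] or [plane(n,x_,115)[:2] for x_ in pS])
    m=cv2.inRange(hs,(55,120,100),(85,255,255));k,l,st,ce=cv2.connectedComponentsWithStats(m)
    for i in range(1,k):
        if st[i,4]>2: print(n,"green",(ce[i]+[x,y]).round(1),st[i,4],plane(n,ce[i]+[x,y],115).round(1))
    m=cv2.inRange(hs,(0,110,80),(8,255,255))|cv2.inRange(hs,(172,110,80),(180,255,255));k,l,st,ce=cv2.connectedComponentsWithStats(m)
    for i in range(1,k):
        if st[i,4]>4: 
            pts=np.argwhere(l==i)[:,::-1]+[x,y];print(n,"redptr",st[i],(pts[pts[:,1].argmin()],pts[pts[:,1].argmax()]),plane(n,ce[i]+[x,y],118).round(1))
# modules top face (grey+yellow)
for nm,bt in(("A",(355,210,55,32)),("B",(420,214,58,34))):
    x,y,w,h=bt;hs=cv2.cvtColor(T,cv2.COLOR_RGB2HSV)[y:y+h,x:x+w]
    m=255-cv2.inRange(hs,(100,90,40),(125,255,255));m=cv2.morphologyEx(m,cv2.MORPH_OPEN,np.ones((3,3)))
    c=max(cv2.findContours(m,0,cv2.CHAIN_APPROX_NONE)[0],key=cv2.contourArea).reshape(-1,2)+[x,y]
    q=np.array([plane("top",p,40)[:2] for p in c]).astype(np.float32);print("mod",nm,cv2.minAreaRect(q),cv2.boundingRect(c.astype(np.int32)))
# bay pads
for nm,bt in(("pads",(225,165,110,75)),):
    x,y,w,h=bt;g=cv2.cvtColor(T,cv2.COLOR_RGB2HSV)[y:y+h,x:x+w]
    m=cv2.inRange(g,(0,0,80),(180,60,150));k,l,st,ce=cv2.connectedComponentsWithStats(m)
    for i in range(1,k):
        if st[i,4]>80: print("pad",st[i]+[x,y,0,0,0],ce[i]+[x,y],plane("top",ce[i]+[x,y],44).round(1))
x,y,w,h=(265,255,110,95);g=cv2.cvtColor(S,cv2.COLOR_RGB2HSV)[y:y+h,x:x+w]
m=cv2.inRange(g,(0,0,80),(180,60,150));k,l,st,ce=cv2.connectedComponentsWithStats(m)
for i in range(1,k):
    if st[i,4]>80: print("padS",st[i]+[x,y,0,0,0],ce[i]+[x,y],plane("scene",ce[i]+[x,y],44).round(1))
E
```

```text
estop ([383.3, 317.5, 84.9], np.float64(0.4))
handle ([520.6, 15.7, 71.4], np.float64(0.6))
handle rect ((520.904541015625, 16.154197692871094), (12.029695510864258, 99.77144622802734), 2.887730121612549)
labelA ([572.2, -219.3, 37.7], np.float64(1.0)) labelB ([559.7, -444.9, 39.4], np.float64(3.8))
((126.09243774414062, 220.47518920898438), (60.628482818603516, 63.13045883178711), 46.64466857910156) ((441.3903503417969, 368.1700134277344), (56.77663803100586, 63.58695602416992), 128.49900817871094) dial ([576.0, 380.4, 110.5], np.float64(0.3))
top ((575.6288452148438, 379.076904296875), 75.6928482055664)
scene ((576.3720703125, 379.1753234863281), 74.70469665527344)
top green [124.8 186.1] 1630 [659.4 384.5 115. ]
top green [105.5 237.5] 12 [534.3 427.2 115. ]
top green [127.2 257.8] 90 [484.9 373.3 115. ]
top redptr [28 28  4  5  9] (array([113, 203]), array([116, 207])) [613.2 407.  118. ]
top redptr [29 34  6  9 24] (array([115, 209]), array([118, 217])) [592.5 401.4 118. ]
scene green [399.9 328.9] 106 [564.4 242.8 115. ]
scene green [426.2 328.3] 167 [518.5 291.7 115. ]
scene g
[... 882 characters left out ...]
03.12359551] [627.6 -27.9  44. ]
pad [239 182   4  47 109] [240.13761468 206.24770642] [620.6 115.5  44. ]
pad [300 187  12  31 321] [305.53894081 201.78193146] [630.9 -51.8  44. ]
pad [244 190  12  30 322] [249.32919255 204.3757764 ] [625.2  92.   44. ]
pad [272 189  12  30 321] [277.41744548 203.37694704] [627.3  20.1  44. ]
padS [322 262  35  26 131] [338.54961832 274.7480916 ] [523.1   3.   44. ]
padS [286 277  26  25 264] [298.45454545 289.27272727] [632.3 -51.1  44. ]
padS [306 292  26  26 280] [318.33214286 304.25714286] [629.  21.  44.]
padS [265 299  72  51 253] [301.03952569 323.81422925] [702.8  24.5  44. ]
padS [327 307  25  27 291] [338.74226804 319.85910653] [626.3  93.   44. ]
```

```bash
cat > plan.py <<'E'
# plan.py x y z yaw [x y z yaw ...]: TCP targets (mm) and angle of tool y axis in world (deg); prints dp/rot per move
import sys;from h import *
from scipy.spatial.transform import Rotation as Ro
def Rd(a):
    a=np.radians(a);y=np.array([np.cos(a),np.sin(a),0]);x=np.array([-y[1],y[0],0]);return np.c_[x,y,[0,0,-1]]
def plan(w,psi=False):
    s=monitor.sense();p,R=s['eef_pos'],s['eef_rot']
    print("t",round(s['time'],2),"p",p.round(1),"yaw",round(np.degrees(np.arctan2(R[1,1],R[0,1])),2),"F",s['wrist_force'].round(1),"w",round(s['gripper_width'],3),"q",s['joint_positions'].round(0))
    for x,y,z,a in w:
        t=np.array([x,y,z]);T=Rd(a);d=R.T@(t-p)/500;r=Ro.from_matrix(R.T@T).as_rotvec()/(np.pi/2)
        print("dp",d.round(4).tolist(),"rot",r.round(4).tolist(),"rows",max(np.linalg.norm(d)*12,np.linalg.norm(r)*90/7.16).round(1))
        p,R=t,T
if __name__=="__main__": plan(np.array(sys.argv[1:],float).reshape(-1,4))
E
python3 - <<'E'
from meas import *
import plan
S=cv2.imread("pics/scene1.png")[:,:,::-1].copy();T=cv2.imread("pics/top1.png")[:,:,::-1].copy()
for z in(92,101): print(plane("top",(153.6,300.3),z),plane("scene",(462.2,302.8),z))
print("box",plane("top",(157.8,300.2),62),plane("scene",(459.3,309.3),62), "cam",ray("top",(0,0))[0],ray("scene",(0,0))[0])
h=S[296:312,454:478];
for n,im,bx in(("top",T,(135,285,40,30)),("scene",S,(445,288,35,30))):
    x,y,w,hh=bx;hs=cv2.cvtColor(im,cv2.COLOR_RGB2HSV)[y:y+hh,x:x+w]
    m=cv2.inRange(hs,(0,100,60),(12,255,255))|cv2.inRange(hs,(172,100,60),(180,255,255))
    c=max(cv2.findContours(m,0,cv2.CHAIN_APPROX_NONE)[0],key=cv2.contourArea).reshape(-1,2)+[x,y]
    (cc,rr)=cv2.minEnclosingCircle(c);print(n,cc,rr,cv2.boundingRect(c.astype(np.int32)))
    print(plane(n,cc,90))
v=[]
for nm,bt in(("A",(352,205,64,40)),("B",(418,209,64,40))):
    x,y,w,hh=bt;v.append(cv2.resize(T[y:y+hh,x:x+w],None,fx=6,fy=6,interpolation=cv2.INTER_NEAREST))
v2=[cv2.resize(S[y:y+44,x:x+58],None,fx=6,fy=6,interpolation=cv2.INTER_NEAREST)[:264,:384] for x,y in((236,216),(205,184))]
v2=[cv2.copyMakeBorder(a,0,0,0,384-a.shape[1],0) for a in v2]
cv2.imwrite("pics/mods.png",np.vstack([np.hstack(v),np.hstack(v2)])[:,:,::-1])
E
python3 plan.py 383 317 260 66 383 317 195 66
```

```text
[383.32366458 315.21098424  92.        ] [387.15691898 317.96882875  92.        ]
[383.44015138 312.17042531 101.        ] [391.81430522 318.77349089 101.        ]
box [383.12032151 314.90994614  62.        ] [392.73538958 320.24458604  62.        ] cam [ 398.71070115  -86.42416646 1280.83285552] [1067.78476061  435.56170819 1407.25500749]
top (153.6456298828125, 300.626220703125) 8.78188705444336 (146, 292, 17, 18)
[382.51162332 315.75631026  90.        ]
scene (462.5, 302.0) 8.077847480773926 (455, 295, 16, 15)
[383.65999515 317.07522263  90.        ]
t 0.2 p [223.1 502.6 302.4] yaw 66.06 F [-0.5  0.   0.3] w 0.999 q [61. 20. 95. -0. 65. -5.]
dp [-0.4429, -0.2094, 0.085] rot [-0.0004, -0.0, 0.0007] rows 6.0
dp [0.0, 0.0, 0.13] rot [0.0, 0.0, 0.0] rows 1.6
```

View pics/mods.png

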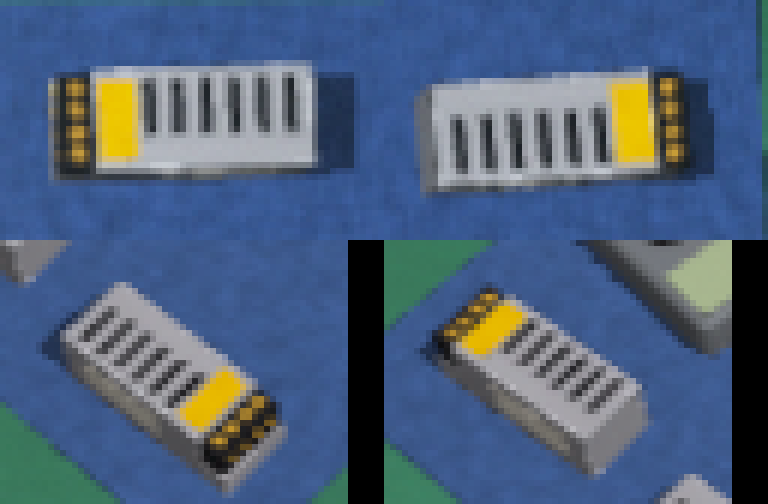

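The close crop confirms both choices. The black terminal block with brass screws is at the left end of A (+y) and the right end of B (−y), and both cases are grey steel with a yellow label. A's right case end is at top px about (404.5,224), and B's left end is at about (426,232).

```bash
python3 - <<'E'
from h import *
for nm,a,b in(("A",(404,215.3),(404.9,232.5)),("B",(425.7,223.5),(426.8,240.2))):
    P=[plane("top",np.array(p)-.5,40)[:2] for p in(a,b)];m=(P[0]+P[1])/2
    print(nm,P,m,"width",np.linalg.norm(P[0]-P[1]),"ctr",m+[0,55 if nm=="A" else -55])
for uv in((371,224.5),(459,229)): print(plane("top",uv,40))
for uv in((270.8,242.2),(221.8,197.9)): print(plane("scene",uv,40))
E
```

```text
A [array([ 596.08886616, -302.26549427]), array([ 551.74373612, -303.52268204])] [ 573.91630114 -302.89408816] width 44.362947140344474 ctr [ 573.91630114 -247.89408816]
B [array([ 574.53125919, -357.19920653]), array([ 531.60898378, -358.81555395])] [ 553.07012149 -358.00738024] width 42.952698457457196 ctr [ 553.07012149 -413.00738024]
[ 571.63344126 -218.6908976    40.        ]
[ 558.48702401 -443.02723245   40.        ]
[ 573.30927048 -218.65174354   40.        ]
[ 560.79220213 -446.31738225   40.        ]
```

Emit:
drive_tool(steps=[{"dp":[-0.443,-0.21,0.085],"delta_rot":[0,0,0],"jaw":1},{"dp":[-0.443,-0.21,0.085],"delta_rot":[0,0,0],"jaw":1},{"dp":[-0.443,-0.21,0.085],"delta_rot":[0,0,0],"jaw":1},{"dp":[-0.443,-0.21,0.085],"delta_rot":[0,0,0],"jaw":1},{"dp":[-0.443,-0.21,0.085],"delta_rot":[0,0,0],"jaw":1},{"dp":[-0.443,-0.21,0.085],"delta_rot":[0,0,0],"jaw":1},{"dp":[-0.443,-0.21,0.085],"delta_rot":[0,0,0],"jaw":1},{"dp":[-0.443,-0.21,0.15],"delta_rot":[0,0,0],"jaw":1}], newtons=20)

```text
time: 0.87
eef_pos: [386.0, 316.5, 231.3]
eef_rot: [[-0.912, 0.409, 0.007], [0.409, 0.912, 0.004], [-0.004, 0.007, -1.0]]
wrist_force: [0.4, -0.1, -0.0]
gripper_width: 0.476
finger_force: 0.0
```

Emit:
drive_tool(steps=[{"dp":[0,0,0.03],"delta_rot":[0,0,0],"jaw":1},{"dp":[0,0,0.05],"delta_rot":[0,0,0],"jaw":1},{"dp":[0,0,0.06],"delta_rot":[0,0,0],"jaw":1},{"dp":[0,0,0.07],"delta_rot":[0,0,0],"jaw":1},{"dp":[0,0,0.075],"delta_rot":[0,0,0],"jaw":1},{"dp":[0,0,0.08],"delta_rot":[0,0,0],"jaw":1},{"dp":[0,0,0.085],"delta_rot":[0,0,0],"jaw":1},{"dp":[0,0,0.085],"delta_rot":[0,0,0],"jaw":1}])

```text
time: 1.53
eef_pos: [383.0, 317.0, 185.3]
eef_rot: [[-0.914, 0.406, 0.0], [0.406, 0.914, 0.0], [-0.0, 0.0, -1.0]]
wrist_force: [-0.1, 1.0, -0.1]
gripper_width: 0.006
finger_force: 0.1
```

Emit:
drive_tool(steps=[{"dp":[0,0,0.006],"delta_rot":[0,0,0],"jaw":1},{"dp":[0,0,0.012],"delta_rot":[0,0,0],"jaw":1},{"dp":[0,0,0.016],"delta_rot":[0,0,0],"jaw":1},{"dp":[0,0,0.02],"delta_rot":[0,0,0],"jaw":1},{"dp":[0,0,0.022],"delta_rot":[0,0,0],"jaw":1},{"dp":[0,0,0.024],"delta_rot":[0,0,0],"jaw":1},{"dp":[0,0,0.024],"delta_rot":[0,0,0],"jaw":1},{"dp":[0,0,0.024],"delta_rot":[0,0,0],"jaw":1}])

```text
time: 2.2
eef_pos: [383.3, 317.1, 174.3]
eef_rot: [[-0.914, 0.406, 0.001], [0.406, 0.914, 0.001], [-0.001, 0.001, -1.0]]
wrist_force: [-2.9, -2.3, 15.7]
gripper_width: 0.005
finger_force: 7.8
```

```bash
python3 plan.py 383 317 250 66 450 170 250 34 521 16 230 2.3 521 16 150 2.3
```

```text
t 2.2 p [383.3 317.1 174.3] yaw 66.07 F [-2.9 -2.3 15.7] w 0.005 q [ 34.  25. 109.   0.  46. -32.]
dp [0.0004, -0.0003, -0.1514] rot [0.0007, 0.0005, 0.0008] rows 1.8
dp [-0.242, -0.2141, 0.0] rot [0.0, 0.0, 0.3556] rows 4.5
dp [-0.3347, -0.0545, 0.04] rot [0.0, 0.0, 0.3522] rows 4.4
dp [0.0, 0.0, 0.16] rot [0.0, 0.0, 0.0] rows 1.9
```

Emit:
drive_tool(steps=[{"dp":[0,0,-0.08],"delta_rot":[0,0,0],"jaw":1},{"dp":[0,0,-0.154],"delta_rot":[0,0,0],"jaw":1},{"dp":[-0.242,-0.214,-0.154],"delta_rot":[0,0,0.356],"jaw":0.5},{"dp":[-0.242,-0.214,-0.154],"delta_rot":[0,0,0.356],"jaw":0.5},{"dp":[-0.242,-0.214,-0.154],"delta_rot":[0,0,0.356],"jaw":0.5},{"dp":[-0.242,-0.214,-0.154],"delta_rot":[0,0,0.356],"jaw":0.5},{"dp":[-0.242,-0.214,-0.154],"delta_rot":[0,0,0.356],"jaw":0.5},{"dp":[-0.242,-0.214,-0.154],"delta_rot":[0,0,0.356],"jaw":0.5}])

```text
time: 2.87
eef_pos: [450.7, 168.5, 250.1]
eef_rot: [[-0.555, 0.832, 0.0], [0.832, 0.555, 0.0], [0.0, 0.0, -1.0]]
wrist_force: [-0.7, -0.4, -0.4]
gripper_width: 0.387
finger_force: 0.0
```

Emit:
drive_tool(steps=[{"dp":[-0.335,-0.054,0.04],"delta_rot":[0,0,0.352],"jaw":0.5},{"dp":[-0.335,-0.054,0.04],"delta_rot":[0,0,0.352],"jaw":0.5},{"dp":[-0.335,-0.054,0.04],"delta_rot":[0,0,0.352],"jaw":0.5},{"dp":[-0.335,-0.054,0.04],"delta_rot":[0,0,0.352],"jaw":0.5},{"dp":[-0.335,-0.054,0.04],"delta_rot":[0,0,0.352],"jaw":0.5},{"dp":[-0.335,-0.054,0.04],"delta_rot":[0,0,0.352],"jaw":0.5},{"dp":[-0.335,-0.054,0.04],"delta_rot":[0,0,0.352],"jaw":0.5},{"dp":[-0.335,-0.054,0.04],"delta_rot":[0,0,0.352],"jaw":0.5}])

```text
time: 3.53
eef_pos: [521.0, 17.4, 230.2]
eef_rot: [[-0.046, 0.999, -0.0], [0.999, 0.046, 0.0], [0.0, -0.0, -1.0]]
wrist_force: [-0.0, 0.5, -0.1]
gripper_width: 0.497
finger_force: 0.0
```

```bash
python3 - <<'E'
from h import *
for n in("scene","top"):
    im=optics.get_image(n);cv2.imwrite(f"pics/{n}2.png",im[:,:,::-1])
    for b in blobs(im,'red',60):
        if (n=="scene" and 440<b[0][0]<480) or (n=="top" and b[0][0]<170): print(n,b[:3])
E
python3 plan.py 521 16 142 2.3
```

```text
scene ([461.6, 304.0], 138, [455, 297, 15, 14])
top ([154.6, 300.4], 177, [147, 293, 16, 16])
t 3.63 p [521.2  17.4 230.4] yaw 2.57 F [ 0.1 -0.1 -0.2] w 0.497 q [ -3.  22. 103.   0.  55.  -6.]
dp [-0.0028, -0.0005, 0.1768] rot [0.0001, -0.0001, 0.003] rows 2.1
```

The stop is latched: the head dropped about 1.2 px in both views, which matches 9 mm. Next I'll descend on the handle and grip it.

Emit:
drive_tool(steps=[{"dp":[-0.002,0,0.08],"delta_rot":[0,0,0.003],"jaw":0.5},{"dp":[-0.002,0,0.13],"delta_rot":[0,0,0.003],"jaw":0.5},{"dp":[-0.002,0,0.16],"delta_rot":[0,0,0.003],"jaw":0.5},{"dp":[-0.002,0,0.178],"delta_rot":[0,0,0.003],"jaw":0.5},{"dp":[-0.002,0,0.178],"delta_rot":[0,0,0.003],"jaw":0.5},{"dp":[-0.002,0,0.178],"delta_rot":[0,0,0.003],"jaw":1},{"dp":[-0.002,0,0.178],"delta_rot":[0,0,0.003],"jaw":1},{"dp":[-0.002,0,0.178],"delta_rot":[0,0,0.003],"jaw":1}], newtons=25)

```text
time: 4.3
eef_pos: [522.1, 15.2, 142.4]
eef_rot: [[-0.037, 0.999, 0.002], [0.999, 0.037, -0.0], [-0.0, 0.002, -1.0]]
wrist_force: [0.8, 0.1, 0.6]
gripper_width: 0.337
finger_force: 0.0
```

Emit:
drive_tool(steps=[{"dp":[0,0,0],"delta_rot":[0,0,0],"jaw":1},{"dp":[0,0,0],"delta_rot":[0,0,0],"jaw":1},{"dp":[0,-0.005,0],"delta_rot":[0,0,0],"jaw":1},{"dp":[0,-0.015,0],"delta_rot":[0,0,0],"jaw":1},{"dp":[0,-0.03,0],"delta_rot":[0,0,0],"jaw":1},{"dp":[0,-0.045,0],"delta_rot":[0,0,0],"jaw":1},{"dp":[0,-0.06,0],"delta_rot":[0,0,0],"jaw":1},{"dp":[0,-0.06,0],"delta_rot":[0,0,0],"jaw":1}])

```text
time: 4.97
eef_pos: [490.0, 13.7, 141.7]
eef_rot: [[-0.036, 0.999, -0.001], [0.999, 0.036, -0.0], [-0.0, -0.001, -1.0]]
wrist_force: [-2.6, -2.6, 10.6]
gripper_width: 0.15
finger_force: 25.0
```

Emit:
drive_tool(steps=[{"dp":[0,-0.015,0],"delta_rot":[0,0,0],"jaw":1},{"dp":[0,-0.03,0],"delta_rot":[0,0,0],"jaw":1},{"dp":[0,-0.04,0],"delta_rot":[0,0,0],"jaw":1},{"dp":[0,-0.05,0],"delta_rot":[0,0,0],"jaw":1},{"dp":[0,-0.06,0],"delta_rot":[0,0,0],"jaw":1},{"dp":[0,-0.07,0],"delta_rot":[0,0,0],"jaw":1},{"dp":[0,-0.08,0],"delta_rot":[0,0,0],"jaw":1},{"dp":[0,-0.08,0],"delta_rot":[0,0,0],"jaw":1}])

```text
time: 5.63
eef_pos: [458.4, 12.1, 142.7]
eef_rot: [[-0.035, 0.999, 0.023], [0.999, 0.035, -0.001], [-0.002, 0.023, -1.0]]
wrist_force: [50.7, 2.4, -37.5]
gripper_width: 0.195
finger_force: 25.0
```

Emit:
drive_tool(steps=[{"dp":[0,0.004,0],"delta_rot":[0,0,0],"jaw":1},{"dp":[0,0.008,0],"delta_rot":[0,0,0],"jaw":1},{"dp":[0,0.01,0],"delta_rot":[0,0,0],"jaw":1},{"dp":[0,0.01,0],"delta_rot":[0,0,0],"jaw":1},{"dp":[0,0.01,0],"delta_rot":[0,0,0],"jaw":1},{"dp":[0,0.01,0],"delta_rot":[0,0,0],"jaw":1},{"dp":[0,0.01,0],"delta_rot":[0,0,0],"jaw":1},{"dp":[0,0.01,0],"delta_rot":[0,0,0],"jaw":1}])

```text
time: 6.3
eef_pos: [461.1, 12.2, 142.7]
eef_rot: [[-0.036, 0.999, 0.015], [0.999, 0.036, -0.001], [-0.002, 0.015, -1.0]]
wrist_force: [29.4, -1.8, -12.4]
gripper_width: 0.146
finger_force: 25.0
```

Emit:
drive_tool(steps=[{"dp":[0,0,0],"delta_rot":[0,0,0],"jaw":0.5},{"dp":[0,0,0],"delta_rot":[0,0,0],"jaw":0.5},{"dp":[0,0,0],"delta_rot":[0,0,0],"jaw":0.5},{"dp":[0,0.012,0],"delta_rot":[0,0,0],"jaw":0.5},{"dp":[0,0.012,0],"delta_rot":[0,0,0],"jaw":0.5},{"dp":[0,0.012,-0.06],"delta_rot":[0,0,0],"jaw":0.5},{"dp":[0,0.012,-0.14],"delta_rot":[0,0,0],"jaw":0.5},{"dp":[0,0.012,-0.21],"delta_rot":[0,0,0],"jaw":0.4}])

```text
time: 6.97
eef_pos: [461.8, 13.0, 247.3]
eef_rot: [[-0.036, 0.999, -0.003], [0.999, 0.036, 0.0], [0.0, -0.003, -1.0]]
wrist_force: [1.4, -0.2, -0.2]
gripper_width: 0.534
finger_force: 0.0
```

```bash
python3 plan.py 572 -248 250 1.7 572 -248 170 1.7 572 -248 100 1.7
```

```text
t 6.97 p [461.8  13.  247.3] yaw 2.07 F [ 1.4 -0.2 -0.2] w 0.534 q [ -4.  15. 110.   0.  55.  -6.]
dp [-0.5296, 0.2014, -0.0061] rot [-0.0016, -0.0002, 0.0041] rows 6.8
dp [0.0, 0.0, 0.16] rot [0.0, 0.0, 0.0] rows 1.9
dp [0.0, 0.0, 0.14] rot [0.0, 0.0, 0.0] rows 1.7
```

```bash
cat > look.py <<'E'
import sys;from h import *
t=sys.argv[1];I={}
for n in("scene","top"):
    im=optics.get_image(n);cv2.imwrite(f"pics/{n}{t}.png",im[:,:,::-1]);I[n]=im
    for k in('yellow','red'):
        print(n,k,[(b[0],b[1]) for b in blobs(im,k,40)])
g=cv2.cvtColor(I["top"],cv2.COLOR_RGB2HSV)[165:260,225:335]
k,l,st,ce=cv2.connectedComponentsWithStats(cv2.inRange(g,(0,0,80),(180,60,150)))
for i in range(1,k):
    if st[i,4]>80: print("pad",st[i,2:],plane("top",ce[i]+[225,165],44).round(1))
E
python3 look.py 3
```

```text
scene yellow [([221.8, 197.9], 61), ([270.8, 242.2], 54), ([460.4, 309.7], 615), ([262.2, 415.8], 243)]
scene red [([180.8, 154.8], 82), ([150.9, 177.9], 86), ([155.1, 236.1], 285), ([367.0, 247.8], 144), ([360.0, 260.8], 131), ([461.6, 304.0], 137)]
top yellow [([238.6, 81.3], 174), ([371.0, 224.5], 80), ([459.0, 229.0], 80), ([158.0, 300.1], 733), ([538.7, 317.2], 77), ([435.7, 357.7], 84)]
top red [([494.6, 129.9], 54), ([477.6, 150.7], 324), ([537.5, 175.0], 85), ([539.9, 223.7], 92), ([154.5, 300.5], 174), ([303.7, 296.7], 172)]
pad [ 14  38 162] [678.1  96.6  44. ]
pad [ 5 34 85] [681.  -69.3  44. ]
pad [ 17  62 186] [557.6 -93.9  44. ]
pad [ 18  23 165] [584.7  89.6  44. ]
pad [ 12  35 320] [570.8 -54.1  44. ]
```

View pics/top3.png

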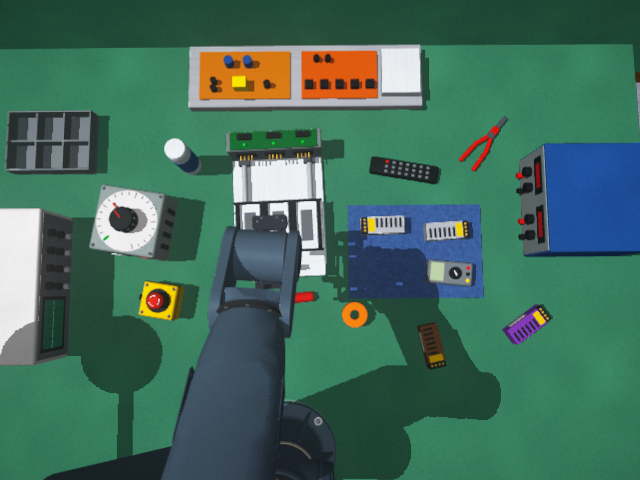

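The picture shows the carriage drawn out and both modules unmoved. Bay c's pad is now at (570.8, −54.1), shifted by 60 mm, which puts bay a at (565.1, 89.8).

Emit:
drive_tool(steps=[{"dp":[-0.53,0.201,-0.006],"delta_rot":[0,0,0.004],"jaw":0.33},{"dp":[-0.53,0.201,-0.006],"delta_rot":[0,0,0.004],"jaw":0.33},{"dp":[-0.53,0.201,-0.006],"delta_rot":[0,0,0.004],"jaw":0.33},{"dp":[-0.53,0.201,-0.006],"delta_rot":[0,0,0.004],"jaw":0.33},{"dp":[-0.53,0.201,-0.006],"delta_rot":[0,0,0.004],"jaw":0.33},{"dp":[-0.53,0.201,-0.006],"delta_rot":[0,0,0.004],"jaw":0.33},{"dp":[-0.53,0.201,-0.006],"delta_rot":[0,0,0.004],"jaw":0.33},{"dp":[-0.53,0.201,-0.006],"delta_rot":[0,0,0.004],"jaw":0.33}])

```text
time: 7.73
eef_pos: [573.2, -253.1, 247.7]
eef_rot: [[-0.026, 1.0, -0.001], [1.0, 0.026, -0.001], [-0.0, -0.001, -1.0]]
wrist_force: [-0.0, -0.6, 0.1]
gripper_width: 0.668
finger_force: 0.0
```

Emit:
drive_tool(steps=[{"dp":[0,0,0.08],"delta_rot":[0,0,0],"jaw":0.33},{"dp":[0,0,0.16],"delta_rot":[0,0,0],"jaw":0.33},{"dp":[0,0,0.22],"delta_rot":[0,0,0],"jaw":0.33},{"dp":[0,0,0.26],"delta_rot":[0,0,0],"jaw":0.33},{"dp":[0,0,0.285],"delta_rot":[0,0,0],"jaw":0.33},{"dp":[0,0,0.298],"delta_rot":[0,0,0],"jaw":0.33},{"dp":[0,0,0.298],"delta_rot":[0,0,0],"jaw":0.33},{"dp":[0,0,0.298],"delta_rot":[0,0,0],"jaw":1}], newtons=40)

```text
time: 8.4
eef_pos: [572.9, -248.3, 101.0]
eef_rot: [[-0.03, 1.0, 0.001], [1.0, 0.03, -0.0], [-0.0, 0.001, -1.0]]
wrist_force: [0.1, -0.2, 0.3]
gripper_width: 0.637
finger_force: 0.0
```

Emit:
drive_tool(steps=[{"dp":[0,0,0],"delta_rot":[0,0,0],"jaw":1},{"dp":[0,0,0],"delta_rot":[0,0,0],"jaw":1},{"dp":[0,0,0],"delta_rot":[0,0,0],"jaw":1},{"dp":[0,0,0],"delta_rot":[0,0,0],"jaw":1},{"dp":[0,0,0],"delta_rot":[0,0,0],"jaw":1},{"dp":[0,0,0],"delta_rot":[0,0,0],"jaw":1},{"dp":[0,0,0],"delta_rot":[0,0,0],"jaw":1},{"dp":[0,0,0],"delta_rot":[0,0,0],"jaw":1}])

```text
time: 9.07
eef_pos: [573.0, -248.5, 101.4]
eef_rot: [[-0.03, 1.0, 0.001], [1.0, 0.03, -0.001], [-0.001, 0.001, -1.0]]
wrist_force: [-0.9, 0.6, 7.0]
gripper_width: 0.474
finger_force: 40.0
```

```bash
python3 plan.py 572.9 -248.5 230 1.7 572 -150 250 -43 570.8 -54.1 230 -87.7 570.8 -54.1 160 -87.7
```

```text
t 9.07 p [ 573.  -248.5  101.4] yaw 1.71 F [-0.9  0.6  7. ] w 0.474 q [-28.  42.  90.  -0.  47. -29.]
dp [-0.0002, 0.0001, -0.2571] rot [0.0009, 0.0005, 0.0001] rows 3.1
dp [0.197, 0.004, -0.04] rot [0.0, 0.0, 0.4967] rows 6.2
dp [0.1386, -0.1326, 0.04] rot [0.0, 0.0, 0.4967] rows 6.2
dp [0.0, 0.0, 0.14] rot [0.0, 0.0, 0.0] rows 1.7
```

Emit:
drive_tool(steps=[{"dp":[0,0,-0.01],"delta_rot":[0,0,0],"jaw":1},{"dp":[0,0,-0.03],"delta_rot":[0,0,0],"jaw":1},{"dp":[0,0,-0.06],"delta_rot":[0,0,0],"jaw":1},{"dp":[0,0,-0.1],"delta_rot":[0,0,0],"jaw":1},{"dp":[0,0,-0.15],"delta_rot":[0,0,0],"jaw":1},{"dp":[0,0,-0.2],"delta_rot":[0,0,0],"jaw":1},{"dp":[0,0,-0.24],"delta_rot":[0,0,0],"jaw":1},{"dp":[0,0,-0.26],"delta_rot":[0,0,0],"jaw":1}])

```text
time: 9.73
eef_pos: [573.1, -248.6, 233.7]
eef_rot: [[-0.03, 1.0, 0.003], [1.0, 0.03, -0.002], [-0.002, 0.003, -1.0]]
wrist_force: [1.0, -0.7, -2.2]
gripper_width: 0.471
finger_force: 40.0
```

Emit:
drive_tool(steps=[{"dp":[0.03,0,0],"delta_rot":[0,0,0.08],"jaw":1},{"dp":[0.06,0.001,0],"delta_rot":[0,0,0.15],"jaw":1},{"dp":[0.09,0.002,0],"delta_rot":[0,0,0.22],"jaw":1},{"dp":[0.12,0.003,0],"delta_rot":[0,0,0.29],"jaw":1},{"dp":[0.15,0.004,0],"delta_rot":[0,0,0.36],"jaw":1},{"dp":[0.18,0.004,0],"delta_rot":[0,0,0.43],"jaw":1},{"dp":[0.197,0.004,0],"delta_rot":[0,0,0.497],"jaw":1},{"dp":[0.197,0.004,0],"delta_rot":[0,0,0.497],"jaw":1}])

```text
time: 10.4
eef_pos: [571.4, -148.3, 230.1]
eef_rot: [[0.685, 0.729, -0.001], [0.729, -0.685, 0.001], [-0.0, -0.001, -1.0]]
wrist_force: [0.3, -0.7, -2.5]
gripper_width: 0.466
finger_force: 40.0
```

Emit:
drive_tool(steps=[{"dp":[0.02,-0.02,0],"delta_rot":[0,0,0.08],"jaw":1},{"dp":[0.04,-0.04,0],"delta_rot":[0,0,0.15],"jaw":1},{"dp":[0.06,-0.06,0],"delta_rot":[0,0,0.22],"jaw":1},{"dp":[0.08,-0.08,0],"delta_rot":[0,0,0.29],"jaw":1},{"dp":[0.1,-0.1,0],"delta_rot":[0,0,0.36],"jaw":1},{"dp":[0.12,-0.12,0],"delta_rot":[0,0,0.43],"jaw":1},{"dp":[0.139,-0.133,0],"delta_rot":[0,0,0.497],"jaw":1},{"dp":[0.139,-0.133,0],"delta_rot":[0,0,0.497],"jaw":1}])

```text
time: 11.07
eef_pos: [570.5, -52.6, 230.2]
eef_rot: [[0.999, 0.039, -0.0], [0.039, -0.999, 0.0], [-0.0, -0.0, -1.0]]
wrist_force: [0.4, -0.2, -2.7]
gripper_width: 0.47
finger_force: 40.0
```

```bash
python3 look.py 4; python3 plan.py  570.8 -54.1 165 -87.7 570.8 -54.1 144.5 -87.7; python3 - <<'E'
import cv2
a=cv2.imread("pics/top4.png")[130:280,200:400];b=cv2.imread("pics/scene4.png")[200:350,240:440]
cv2.imwrite("pics/p4.png",cv2.resize(__import__("numpy").hstack([a,b]),None,fx=2,fy=2))
E
```

```text
scene yellow [([221.8, 197.9], 61), ([304.3, 260.8], 69), ([460.5, 309.8], 618), ([262.2, 415.8], 243)]
scene red [([181.0, 154.7], 85), ([150.9, 177.8], 87), ([155.2, 236.1], 283), ([361.6, 244.5], 247), ([358.2, 259.6], 153), ([461.6, 304.0], 138)]
top yellow [([238.6, 81.2], 180), ([458.9, 229.0], 79), ([158.1, 300.1], 744), ([538.6, 317.2], 78), ([435.7, 357.7], 88)]
top red [([494.6, 129.9], 54), ([477.7, 150.7], 325), ([537.5, 175.2], 86), ([539.9, 223.9], 95), ([154.6, 300.5], 175)]
pad [ 14  38 104] [677.7  99.   44. ]
pad [ 10  30 190] [573.8  93.9  44. ]
t 11.17 p [570.4 -54.1 230.2] yaw -87.38 F [-0.6 -1.6 -1.3] w 0.47 q [-10.  27.  95.  -0.  58.  77.]
dp [0.0007, 0.0, 0.1304] rot [0.0002, 0.0001, 0.0036] rows 1.6
dp [0.0, 0.0, 0.041] rot [0.0, 0.0, 0.0] rows 0.5
```

View pics/p4.png

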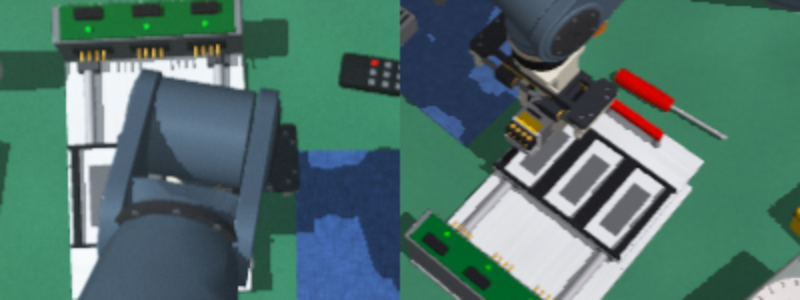

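The module is held over bay c with its terminals towards the contact head. I'll check its offset and the bay positions before lowering.

```bash
python3 - <<'E'
from h import *
print(plane("scene",(304.3,260.8),169))
S=cv2.imread("pics/scene4.png")[:,:,::-1].copy();x,y,w,h=(290,240,130,100);g=cv2.cvtColor(S,cv2.COLOR_RGB2HSV)[y:y+h,x:x+w]
k,l,st,ce=cv2.connectedComponentsWithStats(cv2.inRange(g,(0,0,80),(180,60,150)))
for i in range(1,k):
    if st[i,4]>80: print(st[i],plane("scene",ce[i]+[x,y],44).round(1))
E
```

```text
[601.8160663  -51.25073718 169.        ]
[  8   3  27  45 443] [558.8 -73.6  44. ]
[ 35  12  45  22 148] [475.5   0.6  44. ]
[ 30  37  25  26 265] [570.4  18.3  44. ]
[  0  46  59  54 267] [645.4  42.6  44. ]
[ 50  52  25  26 279] [567.1  90.3  44. ]
```

Emit:
drive_tool(steps=[{"dp":[0,0,0.05],"delta_rot":[0,0,0.004],"jaw":1},{"dp":[0,0,0.09],"delta_rot":[0,0,0.004],"jaw":1},{"dp":[0,0,0.12],"delta_rot":[0,0,0.004],"jaw":1},{"dp":[0,0,0.14],"delta_rot":[0,0,0.004],"jaw":1},{"dp":[0,0,0.155],"delta_rot":[0,0,0.004],"jaw":1},{"dp":[0,0,0.165],"delta_rot":[0,0,0.004],"jaw":1},{"dp":[0,0,0.171],"delta_rot":[0,0,0.004],"jaw":1},{"dp":[0,0,0.171],"delta_rot":[0,0,0.004],"jaw":1}])

```text
time: 11.83
eef_pos: [570.5, -53.8, 144.7]
eef_rot: [[0.999, 0.034, 0.0], [0.034, -0.999, -0.0], [0.0, 0.0, -1.0]]
wrist_force: [-0.1, -0.5, -2.1]
gripper_width: 0.474
finger_force: 4.0
```

Emit:
drive_tool(steps=[{"dp":[0,0,0.002],"delta_rot":[0,0,0],"jaw":1},{"dp":[0,0,0.002],"delta_rot":[0,0,0],"jaw":0.4},{"dp":[0,0,0.002],"delta_rot":[0,0,0],"jaw":0.4},{"dp":[0,0,0.002],"delta_rot":[0,0,0],"jaw":0.4},{"dp":[0,0,-0.03],"delta_rot":[0,0,0],"jaw":0.4},{"dp":[0,0,-0.1],"delta_rot":[0,0,0],"jaw":0.4},{"dp":[0,0,-0.17],"delta_rot":[0,0,0],"jaw":0.33},{"dp":[0,0,-0.21],"delta_rot":[0,0,0],"jaw":0.33}])

```text
time: 12.5
eef_pos: [571.2, -53.7, 253.6]
eef_rot: [[0.999, 0.033, 0.004], [0.033, -0.999, -0.001], [0.004, 0.001, -1.0]]
wrist_force: [-0.5, 0.1, 0.3]
gripper_width: 0.662
finger_force: 0.0
```

```bash
python3 plan.py 565 -180 250 -43 558 -300 250 2.5
```

```text
t 12.5 p [571.2 -53.7 253.6] yaw -88.1 F [-0.5  0.1  0.3] w 0.662 q [-10.  26.  94.   0.  60.  78.]
dp [-0.0208, 0.2521, 0.0073] rot [0.0015, -0.0022, -0.5011] rows 6.3
dp [-0.1851, 0.1534, 0.0] rot [0.0, 0.0, -0.5056] rows 6.4
```

Emit:
drive_tool(steps=[{"dp":[-0.02,0.25,0],"delta_rot":[0,0,-0.5],"jaw":0.33},{"dp":[-0.02,0.25,0],"delta_rot":[0,0,-0.5],"jaw":0.33},{"dp":[-0.02,0.25,0],"delta_rot":[0,0,-0.5],"jaw":0.33},{"dp":[-0.02,0.25,0],"delta_rot":[0,0,-0.5],"jaw":0.33},{"dp":[-0.02,0.25,0],"delta_rot":[0,0,-0.5],"jaw":0.33},{"dp":[-0.02,0.25,0],"delta_rot":[0,0,-0.5],"jaw":0.33},{"dp":[-0.02,0.25,0],"delta_rot":[0,0,-0.5],"jaw":0.33},{"dp":[-0.02,0.25,0],"delta_rot":[0,0,-0.5],"jaw":0.33}])

```text
time: 13.17
eef_pos: [564.6, -179.0, 250.1]
eef_rot: [[0.681, 0.732, 0.0], [0.732, -0.681, -0.0], [0.0, 0.0, -1.0]]
wrist_force: [0.4, 0.4, -0.1]
gripper_width: 0.672
finger_force: 0.0
```

Emit:
drive_tool(steps=[{"dp":[-0.32,-0.02,0],"delta_rot":[0,0,-0.51],"jaw":0.33},{"dp":[-0.32,-0.02,0],"delta_rot":[0,0,-0.51],"jaw":0.33},{"dp":[-0.32,-0.02,0],"delta_rot":[0,0,-0.51],"jaw":0.33},{"dp":[-0.32,-0.02,0],"delta_rot":[0,0,-0.51],"jaw":0.33},{"dp":[-0.32,-0.02,0],"delta_rot":[0,0,-0.51],"jaw":0.33},{"dp":[-0.32,-0.02,0],"delta_rot":[0,0,-0.51],"jaw":0.33},{"dp":[-0.32,-0.02,0],"delta_rot":[0,0,-0.51],"jaw":0.33},{"dp":[-0.32,-0.02,0],"delta_rot":[0,0,-0.51],"jaw":0.33}])

```text
time: 13.83
eef_pos: [447.8, -289.1, 250.1]
eef_rot: [[-0.05, 0.999, 0.0], [0.999, 0.05, -0.0], [-0.0, 0.0, -1.0]]
wrist_force: [-0.5, 0.2, -0.1]
gripper_width: 0.671
finger_force: 0.0
```

```bash
python3 look.py 5; python3 - <<'E'
import cv2,numpy as np
a=cv2.imread("pics/top5.png")[140:290,225:485];b=cv2.imread("pics/scene5.png")[180:330,200:440]
b=cv2.copyMakeBorder(b,0,0,0,20,0)
cv2.imwrite("pics/p5.png",cv2.resize(np.vstack([a,b]),None,fx=2,fy=2,interpolation=cv2.INTER_CUBIC))
E
python3 plan.py 556.5 -413 250 3.5 556.5 -413 100 3.5
```

```text
scene yellow [([221.8, 198.2], 57), ([305.0, 275.6], 63), ([460.4, 309.6], 612), ([262.2, 415.8], 242)]
scene red [([180.9, 154.6], 79), ([150.8, 178.0], 84), ([155.2, 236.1], 283), ([361.6, 244.5], 245), ([355.8, 257.9], 184), ([461.6, 304.0], 137)]
top yellow [([238.6, 81.3], 174), ([305.9, 210.6], 78), ([459.0, 229.0], 80), ([157.9, 300.1], 730), ([538.7, 317.2], 77), ([437.0, 357.5], 64)]
top red [([494.6, 129.9], 54), ([477.7, 150.6], 323), ([537.5, 175.0], 83), ([539.9, 223.7], 92), ([278.7, 267.4], 190), ([154.5, 300.5], 174), ([295.0, 297.7], 329)]
pad [ 14  38 166] [679.   96.7  44. ]
pad [ 6 34 86] [680.7 -69.3  44. ]
pad [  7  62 157] [566.7 -95.7  44. ]
pad [ 12  31 306] [568.7  17.5  44. ]
pad [ 11  30 308] [565.9  89.5  44. ]
t 13.93 p [ 448.1 -288.8  249.9] yaw 2.54 F [ 0.2  0.3 -0.7] w 0.67 q [-38.  22. 100.   0.  58. -40.]
dp [-0.2578, 0.2057, -0.0] rot [0.0002, 0.0002, -0.0107] rows 4.0
dp [0.0, 0.0, 0.3] rot [0.0, 0.0, 0.0] rows 3.6
```

View pics/p5.png

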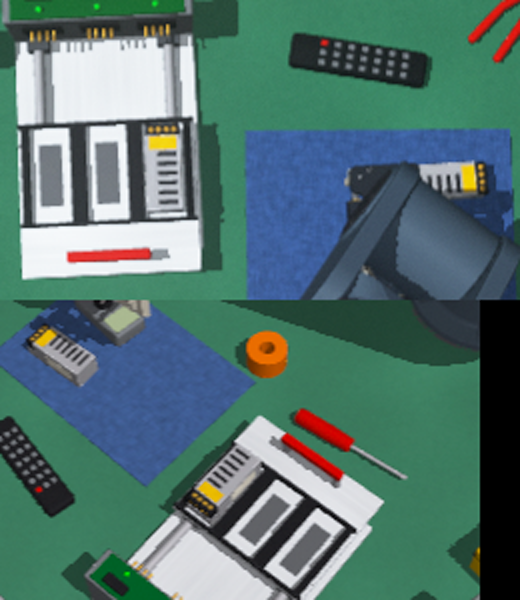

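Module A sits flat in bay c with its terminals towards the head, and module B hasn't moved. Now I'll grasp B.

Emit:
drive_tool(steps=[{"dp":[-0.258,0.206,0],"delta_rot":[0,0,-0.011],"jaw":0.33},{"dp":[-0.258,0.206,0],"delta_rot":[0,0,-0.011],"jaw":0.33},{"dp":[-0.258,0.206,0],"delta_rot":[0,0,-0.011],"jaw":0.33},{"dp":[-0.258,0.206,0],"delta_rot":[0,0,-0.011],"jaw":0.33},{"dp":[-0.258,0.206,0],"delta_rot":[0,0,-0.011],"jaw":0.33},{"dp":[-0.258,0.206,0],"delta_rot":[0,0,-0.011],"jaw":0.33},{"dp":[-0.258,0.206,0.06],"delta_rot":[0,0,-0.011],"jaw":0.33},{"dp":[-0.258,0.206,0.12],"delta_rot":[0,0,-0.011],"jaw":0.33}])

```text
time: 14.6
eef_pos: [557.2, -412.1, 190.8]
eef_rot: [[-0.064, 0.998, 0.002], [0.998, 0.064, -0.002], [-0.002, 0.002, -1.0]]
wrist_force: [0.2, -0.7, -1.0]
gripper_width: 0.669
finger_force: 0.0
```

Emit:
drive_tool(steps=[{"dp":[0,0,0.04],"delta_rot":[0,0,0],"jaw":0.33},{"dp":[0,0,0.08],"delta_rot":[0,0,0],"jaw":0.33},{"dp":[0,0,0.12],"delta_rot":[0,0,0],"jaw":0.33},{"dp":[0,0,0.15],"delta_rot":[0,0,0],"jaw":0.33},{"dp":[0,0,0.17],"delta_rot":[0,0,0],"jaw":0.33},{"dp":[0,0,0.178],"delta_rot":[0,0,0],"jaw":0.33},{"dp":[0,0,0.178],"delta_rot":[0,0,0],"jaw":0.33},{"dp":[0,0,0.178],"delta_rot":[0,0,0],"jaw":1}], newtons=40)

```text
time: 15.27
eef_pos: [557.4, -412.8, 101.7]
eef_rot: [[-0.066, 0.998, 0.001], [0.998, 0.066, -0.001], [-0.001, 0.001, -1.0]]
wrist_force: [0.9, 0.5, 0.1]
gripper_width: 0.64
finger_force: 0.0
```

Emit:
drive_tool(steps=[{"dp":[0,0,0],"delta_rot":[0,0,0],"jaw":1},{"dp":[0,0,0],"delta_rot":[0,0,0],"jaw":1},{"dp":[0,0,0],"delta_rot":[0,0,0],"jaw":1},{"dp":[0,0,0],"delta_rot":[0,0,0],"jaw":1},{"dp":[0,0,0],"delta_rot":[0,0,0],"jaw":1},{"dp":[0,0,0],"delta_rot":[0,0,0],"jaw":1},{"dp":[0,0,0],"delta_rot":[0,0,0],"jaw":1},{"dp":[0,0,0],"delta_rot":[0,0,0],"jaw":1}])

```text
time: 15.93
eef_pos: [557.4, -412.9, 101.7]
eef_rot: [[-0.066, 0.998, 0.001], [0.998, 0.066, -0.001], [-0.001, 0.001, -1.0]]
wrist_force: [-0.6, 0.5, 6.5]
gripper_width: 0.472
finger_force: 40.0
```

```bash
python3 plan.py 556.5 -413 240 3.5 550 -250 240 40 550 -80 240 70 565.9 89.5 240 92.3
```

```text
t 15.93 p [ 557.4 -412.9  101.7] yaw 3.78 F [-0.6  0.5  6.5] w 0.472 q [-40.  48.  78.  -0.  54. -44.]
dp [-0.0003, -0.0015, -0.2767] rot [0.0005, 0.0005, 0.0031] rows 3.3
dp [0.3262, 0.0069, 0.0] rot [0.0, 0.0, -0.4056] rows 5.1
dp [0.2605, 0.2185, 0.0] rot [0.0, 0.0, -0.3333] rows 4.2
dp [0.0861, 0.3294, 0.0] rot [0.0, 0.0, -0.2478] rows 4.1
```

Emit:
drive_tool(steps=[{"dp":[0,0,-0.01],"delta_rot":[0,0,0],"jaw":1},{"dp":[0,0,-0.03],"delta_rot":[0,0,0],"jaw":1},{"dp":[0,0,-0.06],"delta_rot":[0,0,0],"jaw":1},{"dp":[0,0,-0.1],"delta_rot":[0,0,0],"jaw":1},{"dp":[0,0,-0.15],"delta_rot":[0,0,0],"jaw":1},{"dp":[0,0,-0.2],"delta_rot":[0,0,0],"jaw":1},{"dp":[0,0,-0.25],"delta_rot":[0,0,0],"jaw":1},{"dp":[0,0,-0.277],"delta_rot":[0,0,0.003],"jaw":1}])

```text
time: 16.6
eef_pos: [557.6, -413.1, 243.9]
eef_rot: [[-0.061, 0.998, 0.004], [0.998, 0.061, -0.003], [-0.003, 0.003, -1.0]]
wrist_force: [-0.6, 0.4, -2.1]
gripper_width: 0.47
finger_force: 40.0
```

Emit:
drive_tool(steps=[{"dp":[0.05,0.001,0],"delta_rot":[0,0,-0.07],"jaw":1},{"dp":[0.1,0.002,0],"delta_rot":[0,0,-0.14],"jaw":1},{"dp":[0.15,0.003,0],"delta_rot":[0,0,-0.21],"jaw":1},{"dp":[0.2,0.004,0],"delta_rot":[0,0,-0.28],"jaw":1},{"dp":[0.26,0.005,0],"delta_rot":[0,0,-0.35],"jaw":1},{"dp":[0.3,0.006,0],"delta_rot":[0,0,-0.406],"jaw":1},{"dp":[0.326,0.007,0],"delta_rot":[0,0,-0.406],"jaw":1},{"dp":[0.326,0.007,0],"delta_rot":[0,0,-0.406],"jaw":1}])

```text
time: 17.27
eef_pos: [550.6, -247.7, 239.7]
eef_rot: [[-0.643, 0.766, -0.0], [0.766, 0.643, 0.0], [0.0, 0.0, -1.0]]
wrist_force: [-0.2, -0.1, -3.2]
gripper_width: 0.472
finger_force: 40.0
```

Emit:
drive_tool(steps=[{"dp":[0.04,0.033,0],"delta_rot":[0,0,-0.05],"jaw":1},{"dp":[0.08,0.067,0],"delta_rot":[0,0,-0.1],"jaw":1},{"dp":[0.12,0.1,0],"delta_rot":[0,0,-0.15],"jaw":1},{"dp":[0.16,0.134,0],"delta_rot":[0,0,-0.2],"jaw":1},{"dp":[0.2,0.168,0],"delta_rot":[0,0,-0.25],"jaw":1},{"dp":[0.24,0.2,0],"delta_rot":[0,0,-0.3],"jaw":1},{"dp":[0.26,0.218,0],"delta_rot":[0,0,-0.333],"jaw":1},{"dp":[0.26,0.218,0],"delta_rot":[0,0,-0.333],"jaw":1}])

```text
time: 17.93
eef_pos: [550.7, -78.7, 239.5]
eef_rot: [[-0.94, 0.341, 0.0], [0.341, 0.94, 0.0], [-0.0, 0.0, -1.0]]
wrist_force: [1.0, -0.1, -2.6]
gripper_width: 0.472
finger_force: 40.0
```

Emit:
drive_tool(steps=[{"dp":[0.013,0.05,0],"delta_rot":[0,0,-0.04],"jaw":1},{"dp":[0.027,0.1,0],"delta_rot":[0,0,-0.08],"jaw":1},{"dp":[0.04,0.15,0],"delta_rot":[0,0,-0.12],"jaw":1},{"dp":[0.053,0.2,0],"delta_rot":[0,0,-0.16],"jaw":1},{"dp":[0.066,0.25,0],"delta_rot":[0,0,-0.2],"jaw":1},{"dp":[0.079,0.3,0],"delta_rot":[0,0,-0.248],"jaw":1},{"dp":[0.086,0.329,0],"delta_rot":[0,0,-0.248],"jaw":1},{"dp":[0.086,0.329,0],"delta_rot":[0,0,-0.248],"jaw":1}])

```text
time: 18.6
eef_pos: [567.0, 90.3, 239.3]
eef_rot: [[-0.999, -0.039, 0.001], [-0.039, 0.999, 0.0], [-0.001, 0.0, -1.0]]
wrist_force: [0.3, 0.6, -3.3]
gripper_width: 0.474
finger_force: 40.0
```

```bash
python3 look.py 6; python3 plan.py 565.9 89.5 146 92.3; python3 - <<'E'
from h import *
S=cv2.imread("pics/scene6.png")[:,:,::-1].copy()
z=monitor.sense()['eef_pos'][2]-101.7+40
for b in blobs(S,'yellow',25):
    if 290<b[0][0]<400 and 220<b[0][1]<340: print(b[:3],plane("scene",b[0],z),plane("scene",b[0],82))
E
```

```text
scene yellow [([304.4, 278.3], 61), ([347.0, 291.1], 78), ([460.4, 309.8], 616), ([262.2, 415.8], 242)]
scene red [([181.0, 154.7], 85), ([150.9, 177.8], 88), ([155.2, 236.1], 284), ([461.6, 304.0], 138)]
top yellow [([238.6, 81.2], 179), ([303.8, 207.7], 82), ([150.4, 297.2], 440), ([538.7, 317.2], 77), ([435.7, 357.7], 84)]
top red [([494.6, 129.9], 54), ([477.7, 150.6], 326), ([537.5, 175.0], 85), ([539.9, 223.8], 94), ([279.6, 266.7], 188), ([154.1, 300.1], 161), ([295.0, 297.7], 330)]
pad [  7  61 139] [566.4 -95.8  44. ]
pad [ 17  45 119] [559.7  18.1  44. ]
pad [ 21  42 469] [568.6 -50.7  44. ]
t 18.7 p [566.7  88.2 239.2] yaw 92.18 F [-0.4 -0.5 -2.4] w 0.47 q [  4.  27.  95.  -0.  59. -88.]
dp [0.0014, 0.0027, 0.1864] rot [-0.0003, 0.0001, -0.0013] rows 2.2
([304.4, 278.3], 61, [299, 274, 13, 10]) [642.20420362 -13.17294365 177.51972706] [609.14722031 -48.02842202  82.        ]
([347.0, 291.1], 78, [340, 286, 14, 11]) [597.18311398  91.42029542 177.51972706] [560.62911609  64.68910023  82.        ]
```

Module A's label shifted in both views, so it may have been knocked. I'll look.

```bash
python3 - <<'E'
import cv2,numpy as np
f=lambda n,x,y:cv2.resize(cv2.imread(f"pics/{n}.png")[y:y+100,x:x+133],None,fx=3,fy=3,interpolation=cv2.INTER_CUBIC)
cv2.imwrite("pics/p6.png",np.vstack([np.hstack([f("top5",225,175),f("top6",225,175)]),np.hstack([f("scene5",270,240),f("scene6",270,240)])]))
E
python3 - <<'E'
import sys;sys.path.insert(0,'.')
from h import *
for a,b in(((305,275.6),(305.9,210.6)),((304.4,278.3),(303.8,207.7))): print(tri(a,b),plane("top",b,82),plane("scene",a,82))
E
```

```text
(array([601.63531662, -53.33664451,  80.48552541]), np.float64(0.8235457375843028)) [601.6328118  -53.70393578  82.        ] [601.93107693 -52.43991893  82.        ]
(array([608.97863062, -48.4016689 ,  81.28549768]), np.float64(0.27349192720317195)) [608.93777305 -48.53239804  82.        ] [609.14722031 -48.02842202  82.        ]
```

View pics/p6.png

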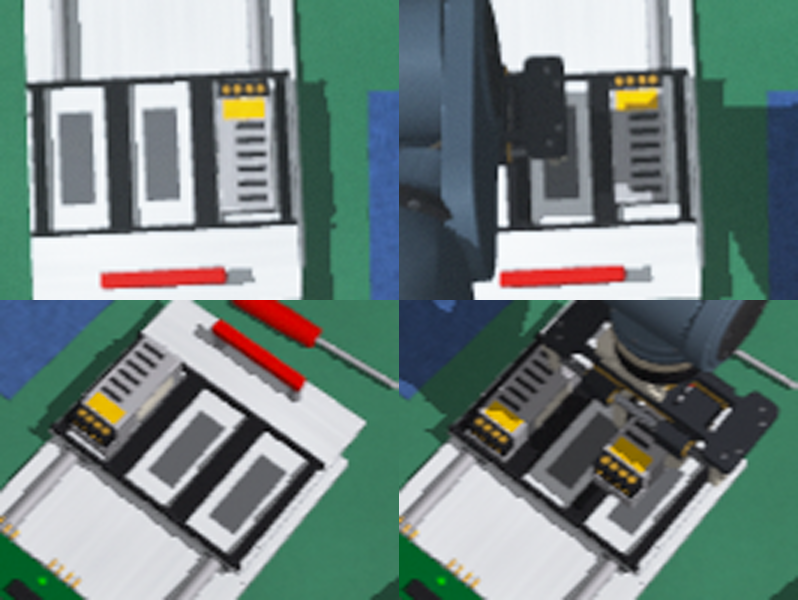

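Module A was knocked about 7 mm along and 5 mm across. It's still flat inside its pocket at the right height, so it stays within tolerance. Next I'll lower B into bay a.

Emit:
drive_tool(steps=[{"dp":[0.002,0.001,0.06],"delta_rot":[0,0,0],"jaw":1},{"dp":[0.002,0.001,0.1],"delta_rot":[0,0,0],"jaw":1},{"dp":[0.002,0.001,0.13],"delta_rot":[0,0,0],"jaw":1},{"dp":[0.002,0.001,0.155],"delta_rot":[0,0,0],"jaw":1},{"dp":[0.002,0.001,0.17],"delta_rot":[0,0,0],"jaw":1},{"dp":[0.002,0.001,0.18],"delta_rot":[0,0,0],"jaw":1},{"dp":[0.002,0.001,0.187],"delta_rot":[0,0,0],"jaw":1},{"dp":[0.002,0.001,0.19],"delta_rot":[0,0,0],"jaw":1}])

```text
time: 19.37
eef_pos: [565.4, 89.4, 144.3]
eef_rot: [[-0.999, -0.04, 0.0], [-0.04, 0.999, -0.0], [-0.0, -0.0, -1.0]]
wrist_force: [-1.1, -0.0, -2.6]
gripper_width: 0.471
finger_force: 40.0
```

Emit:
drive_tool(steps=[{"dp":[0,0,0.001],"delta_rot":[0,0,0],"jaw":1},{"dp":[0,0,0.001],"delta_rot":[0,0,0],"jaw":0.4},{"dp":[0,0,0.001],"delta_rot":[0,0,0],"jaw":0.4},{"dp":[0,0,0.001],"delta_rot":[0,0,0],"jaw":0.4},{"dp":[0,0,-0.03],"delta_rot":[0,0,0],"jaw":0.4},{"dp":[0,0,-0.1],"delta_rot":[0,0,0],"jaw":0.4},{"dp":[0,0,-0.17],"delta_rot":[0,0,0],"jaw":0.33},{"dp":[0,0,-0.21],"delta_rot":[0,0,0],"jaw":0.33}])

```text
time: 20.03
eef_pos: [565.9, 89.8, 253.1]
eef_rot: [[-0.999, -0.041, 0.004], [-0.041, 0.999, 0.0], [-0.004, 0.0, -1.0]]
wrist_force: [0.2, -0.4, -0.2]
gripper_width: 0.662
finger_force: 0.0
```

```bash
python3 plan.py 330 100 250 60
```

```text
t 20.03 p [565.9  89.8 253.1] yaw 92.35 F [ 0.2 -0.4 -0.2] w 0.662 q [  4.  26.  94.  -0.  60. -88.]
dp [0.4706, 0.0398, 0.0043] rot [0.0008, 0.0025, 0.3594] rows 5.7
```

Emit:
drive_tool(steps=[{"dp":[0.44,0.04,0],"delta_rot":[0,0,0.36],"jaw":0.33},{"dp":[0.44,0.04,0],"delta_rot":[0,0,0.36],"jaw":0.33},{"dp":[0.44,0.04,0],"delta_rot":[0,0,0.36],"jaw":0.33},{"dp":[0.44,0.04,0],"delta_rot":[0,0,0.36],"jaw":0.33},{"dp":[0.44,0.04,0],"delta_rot":[0,0,0.36],"jaw":0.33},{"dp":[0.44,0.04,0],"delta_rot":[0,0,0.36],"jaw":0.33},{"dp":[0.44,0.04,0],"delta_rot":[0,0,0.36],"jaw":0.5},{"dp":[0.44,0.04,0],"delta_rot":[0,0,0.36],"jaw":0.5}])

```text
time: 20.7
eef_pos: [345.1, 100.8, 250.0]
eef_rot: [[-0.866, 0.5, 0.002], [0.5, 0.866, 0.0], [-0.002, 0.001, -1.0]]
wrist_force: [0.7, 0.9, 0.1]
gripper_width: 0.574
finger_force: 0.0
```

```bash
python3 look.py 7; python3 - <<'E'
import cv2,numpy as np
f=lambda n,x,y:cv2.resize(cv2.imread(f"pics/{n}.png")[y:y+150,x:x+133],None,fx=3,fy=3,interpolation=cv2.INTER_CUBIC)
cv2.imwrite("pics/p7.png",np.hstack([f("top7",225,140),f("scene7",270,220)]))
E
python3 - <<'E'
from h import *
I={n:cv2.imread(f"pics/{n}7.png")[:,:,::-1].copy() for n in("scene","top")}
L={n:[b[0] for b in blobs(I[n],'yellow',25)] for n in I}
for s in L["scene"]:
    for t in L["top"]:
        P,e=tri(s,t)
        if e<3 and 70<P[2]<95 and abs(P[1])<150 : print(s,t,P,e,plane("top",t,82))
H=[b for b in blobs(I["top"],'red',60) if 265<b[0][0]<295 and b[0][1]<290]
print([(b[0],plane("top",b[0],75)) for b in H])
E
python3 plan.py 461 13.5 230 2.3 461 13.5 142 2.3
```

```text
scene yellow [([308.7, 149.9], 49), ([304.3, 278.2], 61), ([460.4, 309.6], 611), ([346.0, 305.8], 70), ([262.2, 415.9], 242)]
scene red [([180.9, 154.6], 78), ([150.7, 178.1], 83), ([155.2, 236.1], 284), ([361.4, 244.4], 235), ([355.4, 258.1], 186), ([461.6, 304.0], 137)]
top yellow [([238.5, 81.4], 171), ([303.8, 207.7], 83), ([248.0, 213.5], 78), ([155.8, 298.3], 626), ([538.7, 317.2], 77), ([435.8, 357.8], 105)]
top red [([494.6, 129.9], 54), ([477.6, 150.7], 325), ([537.4, 175.0], 82), ([539.9, 223.6], 91), ([279.6, 266.7], 188), ([154.5, 300.5], 173), ([295.2, 297.7], 310)]
pad [ 14  37 210] [679.4  95.   44. ]
pad [ 11  34 129] [682.  -70.5  44. ]
pad [ 22  49 157] [567.7 -70.5  44. ]
pad [  7  61 183] [566.2 -95.8  44. ]
pad [ 17  44 152] [559.5  70.   44. ]
pad [ 12  30 316] [570.3  17.6  44. ]
[304.3, 278.2] [303.8, 207.7] [608.99724406 -48.53521378  81.71372556] 0.03001153564634139 [608.93777305 -48.53239804  82.        ]
[346.0, 305.8] [248.0, 213.5] [595.29782818  90.15973543  81.11470727] 0.8725837175770773 [595.42025314  89.68510342  82.        ]
[([279.6, 266.7], array([463.49542044,  11.87356809,  75.        ]))]
t 20.8 p [345.9 100.7 249.7] yaw 59.95 F [ 0.   0.3 -0.7] w 0.515 q [  9.   4. 124.  -0.  52. -51.]
dp [-0.2865, -0.0357, 0.0396] rot [0.001, 0.0004, 0.6406] rows 8.1
dp [0.0, 0.0, 0.176] rot [0.0, 0.0, 0.0] rows 2.1
```

View pics/p7.png

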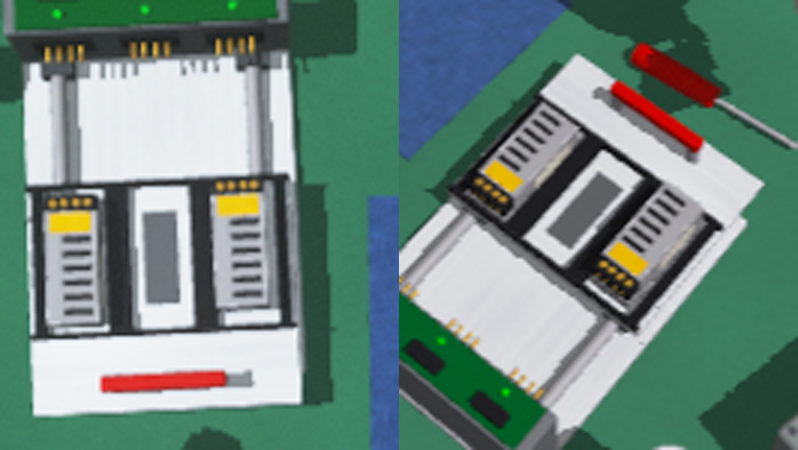

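Both modules lie flat in bays a and c with terminals towards the head, and the handle is at top px (279.6,266.7), or (463,12). Next I'll grip it and push home.

Emit:
drive_tool(steps=[{"dp":[-0.285,-0.039,0],"delta_rot":[0,0,0.641],"jaw":0.6},{"dp":[-0.285,-0.039,0],"delta_rot":[0,0,0.641],"jaw":0.6},{"dp":[-0.285,-0.039,0],"delta_rot":[0,0,0.641],"jaw":0.6},{"dp":[-0.285,-0.039,0],"delta_rot":[0,0,0.641],"jaw":0.6},{"dp":[-0.285,-0.039,0],"delta_rot":[0,0,0.641],"jaw":0.6},{"dp":[-0.285,-0.039,0],"delta_rot":[0,0,0.641],"jaw":0.6},{"dp":[-0.285,-0.039,0],"delta_rot":[0,0,0.641],"jaw":0.6},{"dp":[-0.285,-0.039,0],"delta_rot":[0,0,0.641],"jaw":0.6}])

```text
time: 21.47
eef_pos: [459.3, 11.8, 248.8]
eef_rot: [[-0.039, 0.999, -0.0], [0.999, 0.039, 0.0], [0.0, -0.0, -1.0]]
wrist_force: [0.4, 0.5, -0.3]
gripper_width: 0.397
finger_force: 0.0
```

```bash
python3 plan.py 462.5 13 141 2.3
```

```text
t 21.47 p [459.3  11.8 248.8] yaw 2.26 F [ 0.4  0.5 -0.3] w 0.397 q [ -4.  15. 111.  -0.  54.  -7.]
dp [0.0021, 0.0065, 0.2155] rot [-0.0002, -0.0, -0.0004] rows 2.6
```

Emit:
drive_tool(steps=[{"dp":[0.002,0.006,0.08],"delta_rot":[0,0,0],"jaw":0.6},{"dp":[0.002,0.006,0.13],"delta_rot":[0,0,0],"jaw":0.6},{"dp":[0.002,0.006,0.17],"delta_rot":[0,0,0],"jaw":0.6},{"dp":[0.002,0.006,0.2],"delta_rot":[0,0,0],"jaw":0.6},{"dp":[0.002,0.006,0.215],"delta_rot":[0,0,0],"jaw":0.6},{"dp":[0.002,0.006,0.215],"delta_rot":[0,0,0],"jaw":1},{"dp":[0.002,0.006,0.215],"delta_rot":[0,0,0],"jaw":1},{"dp":[0.002,0.006,0.215],"delta_rot":[0,0,0],"jaw":1}], newtons=25)

```text
time: 22.13
eef_pos: [461.8, 13.4, 142.5]
eef_rot: [[-0.046, 0.999, 0.001], [0.999, 0.046, -0.0], [-0.0, 0.001, -1.0]]
wrist_force: [-0.1, -0.4, -0.7]
gripper_width: 0.233
finger_force: 0.0
```

Emit:
drive_tool(steps=[{"dp":[0,0,0],"delta_rot":[0,0,0],"jaw":1},{"dp":[0,0,0],"delta_rot":[0,0,0],"jaw":1},{"dp":[0,0.004,0],"delta_rot":[0,0,0],"jaw":1},{"dp":[0,0.012,0],"delta_rot":[0,0,0],"jaw":1},{"dp":[0,0.024,0],"delta_rot":[0,0,0],"jaw":1},{"dp":[0,0.038,0],"delta_rot":[0,0,0],"jaw":1},{"dp":[0,0.052,0],"delta_rot":[0,0,0],"jaw":1},{"dp":[0,0.066,0],"delta_rot":[0,0,0],"jaw":1}])

```text
time: 22.8
eef_pos: [494.3, 14.9, 142.6]
eef_rot: [[-0.046, 0.999, 0.0], [0.999, 0.046, -0.0], [-0.0, -0.0, -1.0]]
wrist_force: [-3.0, -2.0, 8.5]
gripper_width: 0.147
finger_force: 25.0
```

Emit:
drive_tool(steps=[{"dp":[0,0.014,0],"delta_rot":[0,0,0],"jaw":1},{"dp":[0,0.028,0],"delta_rot":[0,0,0],"jaw":1},{"dp":[0,0.042,0],"delta_rot":[0,0,0],"jaw":1},{"dp":[0,0.056,0],"delta_rot":[0,0,0],"jaw":1},{"dp":[0,0.07,0],"delta_rot":[0,0,0],"jaw":1},{"dp":[0,0.084,0],"delta_rot":[0,0,0],"jaw":1},{"dp":[0,0.098,0],"delta_rot":[0,0,0],"jaw":1},{"dp":[0,0.11,0],"delta_rot":[0,0,0],"jaw":1}])

```text
time: 23.47
eef_pos: [549.3, 17.2, 142.6]
eef_rot: [[-0.046, 0.999, 0.0], [0.999, 0.046, -0.001], [-0.001, 0.0, -1.0]]
wrist_force: [-3.9, -3.2, 7.9]
gripper_width: 0.153
finger_force: 25.0
```

Emit:
drive_tool(steps=[{"dp":[0,0.008,0],"delta_rot":[0,0,0],"jaw":1},{"dp":[0,0.014,0],"delta_rot":[0,0,0],"jaw":1},{"dp":[0,0.02,0],"delta_rot":[0,0,0],"jaw":1},{"dp":[0,0.026,0],"delta_rot":[0,0,0],"jaw":1},{"dp":[0,0.032,0],"delta_rot":[0,0,0],"jaw":1},{"dp":[0,0.036,0],"delta_rot":[0,0,0],"jaw":1},{"dp":[0,0.04,0],"delta_rot":[0,0,0],"jaw":1},{"dp":[0,0.04,0],"delta_rot":[0,0,0],"jaw":1}])

```text
time: 24.13
eef_pos: [569.3, 18.1, 142.7]
eef_rot: [[-0.046, 0.999, 0.001], [0.999, 0.046, -0.001], [-0.001, 0.001, -1.0]]
wrist_force: [-1.4, -3.6, 5.1]
gripper_width: 0.148
finger_force: 25.0
```

Emit:
drive_tool(steps=[{"dp":[0,0.002,0],"delta_rot":[0,0,0],"jaw":1},{"dp":[0,0.005,0],"delta_rot":[0,0,0],"jaw":1},{"dp":[0,0.008,0],"delta_rot":[0,0,0],"jaw":1},{"dp":[0,0.011,0],"delta_rot":[0,0,0],"jaw":1},{"dp":[0,0.013,0],"delta_rot":[0,0,0],"jaw":1},{"dp":[0,0.013,0],"delta_rot":[0,0,0],"jaw":1},{"dp":[0,0.013,0],"delta_rot":[0,0,0],"jaw":1},{"dp":[0,0.013,0],"delta_rot":[0,0,0],"jaw":1}])

```text
time: 24.8
eef_pos: [572.7, 18.3, 142.5]
eef_rot: [[-0.047, 0.999, -0.008], [0.999, 0.047, -0.001], [-0.001, -0.008, -1.0]]
wrist_force: [-20.2, -6.0, 22.0]
gripper_width: 0.149
finger_force: 25.0
```

Emit:
drive_tool(steps=[{"dp":[0,-0.01,0],"delta_rot":[0,0,0],"jaw":1},{"dp":[0,-0.01,0],"delta_rot":[0,0,0],"jaw":0.6},{"dp":[0,-0.01,0],"delta_rot":[0,0,0],"jaw":0.6},{"dp":[0,-0.01,0],"delta_rot":[0,0,0],"jaw":0.6},{"dp":[0,-0.01,-0.04],"delta_rot":[0,0,0],"jaw":0.6},{"dp":[0,-0.01,-0.1],"delta_rot":[0,0,0],"jaw":0.6},{"dp":[0,-0.01,-0.17],"delta_rot":[0,0,0],"jaw":0.6},{"dp":[0,-0.01,-0.24],"delta_rot":[0,0,0],"jaw":0.1}])

```text
time: 25.47
eef_pos: [570.2, 18.8, 262.8]
eef_rot: [[-0.046, 0.999, -0.001], [0.999, 0.046, 0.0], [0.0, -0.001, -1.0]]
wrist_force: [0.2, 1.1, 0.3]
gripper_width: 0.436
finger_force: 0.0
```

Emit:
drive_tool(steps=[{"dp":[0.2,-0.3,0],"delta_rot":[0,0,0.3],"jaw":0.1},{"dp":[0.2,-0.3,0],"delta_rot":[0,0,0.3],"jaw":0.1},{"dp":[0.2,-0.3,0],"delta_rot":[0,0,0.3],"jaw":0.1},{"dp":[0.2,-0.3,0],"delta_rot":[0,0,0.3],"jaw":0.1},{"dp":[0.2,-0.3,0],"delta_rot":[0,0,0.3],"jaw":0.1},{"dp":[0.2,-0.3,0],"delta_rot":[0,0,0.3],"jaw":0.1},{"dp":[0.2,-0.3,0],"delta_rot":[0,0,0.3],"jaw":0.1},{"dp":[0.2,-0.3,0],"delta_rot":[0,0,0.3],"jaw":0.1}])

```text
time: 26.13
eef_pos: [417.2, 111.3, 262.0]
eef_rot: [[0.412, 0.911, 0.001], [0.911, -0.412, 0.0], [0.0, 0.001, -1.0]]
wrist_force: [1.2, -0.0, -0.4]
gripper_width: 0.898
finger_force: 0.0
```

```bash
python3 look.py 8; cat > ptr.py <<'E'
from h import *;import sys
t=sys.argv[1]
ax=np.array([576,379.2])
for n,bx in(("top",(85,175,90,85)),("scene",(395,325,95,95))):
    im=cv2.imread(f"pics/{n}{t}.png")[:,:,::-1].copy();x,y,w,h=bx;hs=cv2.cvtColor(im,cv2.COLOR_RGB2HSV)[y:y+h,x:x+w]
    m=cv2.inRange(hs,(0,110,80),(8,255,255))|cv2.inRange(hs,(172,110,80),(180,255,255))
    for nm,mm,z in(("red",m,117),("green",cv2.inRange(hs,(50,150,100),(85,255,255)),115)):
        for v,u in np.argwhere(mm):
            d=plane(n,(u+x,v+y),z)[:2]-ax;r=np.hypot(*d)
            if 35<r<72: print(n,nm,round(r),round(np.degrees(np.arctan2(d[1],d[0])),1),end="; ")
        print()
E
python3 ptr.py 8; python3 - <<'E'
from h import *
I={n:cv2.imread(f"pics/{n}8.png")[:,:,::-1].copy() for n in("scene","top")}
L={n:[b[0] for b in blobs(I[n],'yellow',25)] for n in I}
for s in L["scene"]:
    for t in L["top"]:
        P,e=tri(s,t)
        if e<3 and 70<P[2]<95 and abs(P[1])<150 : print(s,t,P,e)
E
python3 plan.py 576 379 280 -52.4 576 379 208 -52.4
```

```text
scene yellow [([460.4, 309.6], 611), ([279.0, 306.0], 69), ([320.6, 334.8], 76), ([262.2, 415.8], 242)]
scene red [([180.9, 154.6], 80), ([150.8, 178.0], 84), ([155.2, 236.1], 284), ([360.8, 244.3], 219), ([332.0, 284.7], 181), ([461.6, 304.0], 137)]
top yellow [([238.6, 81.3], 176), ([301.7, 165.8], 83), ([246.3, 171.5], 82), ([146.6, 299.0], 330), ([538.7, 317.2], 77), ([436.3, 357.5], 93)]
top red [([494.7, 129.9], 55), ([477.6, 150.6], 323), ([537.4, 175.0], 82), ([539.9, 223.7], 92), ([277.0, 224.1], 194), ([151.0, 300.4], 87), ([294.7, 297.7], 311)]
pad [ 14  43 132] [664.2  73.9  44. ]
pad [  9  38 115] [674.7 -71.8  44. ]
pad [  8  70 191] [650.6 -92.4  44. ]
pad [ 12  30 314] [676.1  21.9  44. ]
pad [ 14  26 122] [509.1 -72.3  44. ]
top red 53 37.3; top red 51 35.2; top red 51 38.9; top red 49 36.8; top red 47 38.5; top red 46 36.1; top red 44 37.9; top red 42 35.3; top red 40 37.2; top red 38 44.4; top red 38 49.5; top red 36 47.0; top red 36 52.3; 
top green 59 130.6; top green 64 129.4; top green 62 130.9; top green 60 132.4; top green 67 129.8; top green 65 131.1; top gr
[... 245 characters left out ...]
cene red 51 36.6; scene red 51 39.3; scene red 54 39.1; 
scene green 58 132.4; scene green 60 132.4; scene green 63 132.4; scene green 65 132.4; scene green 68 132.3; scene green 70 132.3; scene green 60 130.0; scene green 62 130.1; scene green 65 130.2; scene green 67 130.2; scene green 70 130.3; 
[279.0, 306.0] [301.7, 165.8] [715.07384499 -43.39100638  80.73114256] 0.6358295737482546
[320.6, 334.8] [246.3, 171.5] [701.42998891  94.6383859   82.31406161] 0.05430379816458242
t 26.23 p [417.1 111.  261.7] yaw -24.37 F [-1.  -0.9 -0.3] w 0.899 q [  9.  11. 114.  -0.  55.  33.]
dp [0.6193, 0.0684, -0.0366] rot [0.0001, -0.0001, 0.3114] rows 7.5
dp [0.0, 0.0, 0.144] rot [0.0, 0.0, 0.0] rows 1.7
```

The knob needs 94° counter-clockwise. Pad b shows the carriage about 108 mm in, because my release pulled it back slightly. I'll nudge it fully home with closed fingers first.

```bash
python3 plan.py 530 16.5 250 2.3 530 16.5 142 2.3; python3 -c "
from h import *
print(plane('top',(277.0,224.1),75),plane('scene',(332,284.7),75))"
```

```text
t 26.23 p [417.1 111.  261.7] yaw -24.37 F [-1.  -0.9 -0.3] w 0.899 q [  9.  11. 114.  -0.  55.  33.]
dp [-0.079, 0.2837, 0.0234] rot [0.0002, -0.0, -0.2964] rows 3.7
dp [0.0, 0.0, 0.216] rot [0.0, 0.0, 0.0] rows 2.6
[569.41618865  18.42675535  75.        ] [570.62874703  19.42198909  75.        ]
```

Emit:
drive_tool(steps=[{"dp":[-0.079,0.283,0.02],"delta_rot":[0,0,-0.296],"jaw":1},{"dp":[-0.079,0.283,0.02],"delta_rot":[0,0,-0.296],"jaw":1},{"dp":[-0.079,0.283,0.02],"delta_rot":[0,0,-0.296],"jaw":1},{"dp":[-0.079,0.283,0.02],"delta_rot":[0,0,-0.296],"jaw":1},{"dp":[-0.079,0.283,0.02],"delta_rot":[0,0,-0.296],"jaw":1},{"dp":[-0.079,0.283,0.02],"delta_rot":[0,0,-0.296],"jaw":1},{"dp":[-0.079,0.283,0.02],"delta_rot":[0,0,-0.296],"jaw":1},{"dp":[-0.079,0.283,0.02],"delta_rot":[0,0,-0.296],"jaw":1}])

```text
time: 26.9
eef_pos: [528.1, 17.6, 251.7]
eef_rot: [[-0.039, 0.999, -0.001], [0.999, 0.039, 0.0], [0.0, -0.001, -1.0]]
wrist_force: [0.3, -0.2, -0.5]
gripper_width: 0.374
finger_force: 0.0
```

Emit:
drive_tool(steps=[{"dp":[0,0,0.06],"delta_rot":[0,0,0],"jaw":1},{"dp":[0,0,0.12],"delta_rot":[0,0,0],"jaw":1},{"dp":[0,0,0.18],"delta_rot":[0,0,0],"jaw":1},{"dp":[0,0,0.22],"delta_rot":[0,0,0],"jaw":1},{"dp":[0,0,0.22],"delta_rot":[0,0,0],"jaw":1},{"dp":[0,0.008,0.22],"delta_rot":[0,0,0],"jaw":1},{"dp":[0,0.016,0.22],"delta_rot":[0,0,0],"jaw":1},{"dp":[0,0.022,0.22],"delta_rot":[0,0,0],"jaw":1}])

```text
time: 27.57
eef_pos: [540.9, 17.8, 143.5]
eef_rot: [[-0.04, 0.999, 0.003], [0.999, 0.04, -0.0], [-0.0, 0.003, -1.0]]
wrist_force: [-0.1, -0.1, 0.3]
gripper_width: 0.007
finger_force: 0.0
```

Emit:
drive_tool(steps=[{"dp":[0,0.004,0],"delta_rot":[0,0,0],"jaw":1},{"dp":[0,0.008,0],"delta_rot":[0,0,0],"jaw":1},{"dp":[0,0.011,0],"delta_rot":[0,0,0],"jaw":1},{"dp":[0,0.014,0],"delta_rot":[0,0,0],"jaw":1},{"dp":[0,0.017,0],"delta_rot":[0,0,0],"jaw":1},{"dp":[0,0.019,0],"delta_rot":[0,0,0],"jaw":1},{"dp":[0,0.02,0],"delta_rot":[0,0,0],"jaw":1},{"dp":[0,0.02,0],"delta_rot":[0,0,0],"jaw":1}])

```text
time: 28.23
eef_pos: [549.5, 18.0, 141.7]
eef_rot: [[-0.04, 0.999, -0.0], [0.999, 0.04, 0.0], [0.0, -0.0, -1.0]]
wrist_force: [-1.5, -0.2, 2.1]
gripper_width: 0.005
finger_force: 1.3
```

Emit:
drive_tool(steps=[{"dp":[0,0.002,0],"delta_rot":[0,0,0],"jaw":1},{"dp":[0,0.004,0],"delta_rot":[0,0,0],"jaw":1},{"dp":[0,0.006,0],"delta_rot":[0,0,0],"jaw":1},{"dp":[0,0.008,0],"delta_rot":[0,0,0],"jaw":1},{"dp":[0,0.01,0],"delta_rot":[0,0,0],"jaw":1},{"dp":[0,0.012,0],"delta_rot":[0,0,0],"jaw":1},{"dp":[0,0.012,0],"delta_rot":[0,0,0],"jaw":1},{"dp":[0,0.012,0],"delta_rot":[0,0,0],"jaw":1}])

```text
time: 28.9
eef_pos: [550.8, 18.1, 141.6]
eef_rot: [[-0.04, 0.999, -0.014], [0.999, 0.04, -0.0], [0.0, -0.014, -1.0]]
wrist_force: [-35.3, -3.8, 31.4]
gripper_width: 0.004
finger_force: 19.1
```

The carriage is hard against its stop. I'll retreat straight back, lift, and move to the variac.

Emit:
drive_tool(steps=[{"dp":[0,-0.03,0],"delta_rot":[0,0,0],"jaw":1},{"dp":[0,-0.04,0],"delta_rot":[0,0,0],"jaw":1},{"dp":[0,-0.04,-0.05],"delta_rot":[0,0,0],"jaw":1},{"dp":[0,-0.04,-0.12],"delta_rot":[0,0,0],"jaw":1},{"dp":[0,-0.04,-0.19],"delta_rot":[0,0,0],"jaw":0.15},{"dp":[0,-0.04,-0.25],"delta_rot":[0,0,0],"jaw":0.15},{"dp":[0,-0.04,-0.28],"delta_rot":[0,0,0],"jaw":0.15},{"dp":[0,-0.04,-0.28],"delta_rot":[0,0,0],"jaw":0.15}])

```text
time: 29.57
eef_pos: [537.1, 17.5, 285.4]
eef_rot: [[-0.04, 0.999, 0.007], [0.999, 0.04, -0.0], [-0.001, 0.007, -1.0]]
wrist_force: [0.1, -0.3, 0.8]
gripper_width: 0.245
finger_force: 0.0
```

```bash
python3 look.py 9|grep pad; python3 plan.py 555 190 280 -25 576 379 280 -52.5 576 379 209 -52.5
```

```text
pad [ 10  70 165] [645.3 -92.1  44. ]
pad [ 26   7 119] [531.3  48.2  44. ]
t 29.67 p [535.8  17.5 281.6] yaw 2.28 F [-0.4  0.7 -0.1] w 0.328 q [-3. 20. 98.  0. 62. -5.]
dp [0.3432, 0.0522, 0.0032] rot [0.0007, -0.0001, 0.3032] rows 4.2
dp [0.3603, -0.1217, 0.0] rot [0.0, 0.0, 0.3056] rows 4.6
dp [0.0, 0.0, 0.142] rot [0.0, 0.0, 0.0] rows 1.7
```

Emit:
drive_tool(steps=[{"dp":[0.343,0.052,0],"delta_rot":[0,0,0.303],"jaw":0.15},{"dp":[0.343,0.052,0],"delta_rot":[0,0,0.303],"jaw":0.15},{"dp":[0.343,0.052,0],"delta_rot":[0,0,0.303],"jaw":0.15},{"dp":[0.343,0.052,0],"delta_rot":[0,0,0.303],"jaw":0.15},{"dp":[0.343,0.052,0],"delta_rot":[0,0,0.303],"jaw":0.15},{"dp":[0.343,0.052,0],"delta_rot":[0,0,0.303],"jaw":0.15},{"dp":[0.343,0.052,0],"delta_rot":[0,0,0.303],"jaw":0.15},{"dp":[0.343,0.052,0],"delta_rot":[0,0,0.303],"jaw":0.15}])

```text
time: 30.33
eef_pos: [554.5, 189.1, 280.4]
eef_rot: [[0.422, 0.907, -0.002], [0.907, -0.422, -0.001], [-0.001, -0.001, -1.0]]
wrist_force: [-0.1, -0.6, -0.3]
gripper_width: 0.844
finger_force: 0.0
```

Emit:
drive_tool(steps=[{"dp":[0.36,-0.122,0],"delta_rot":[0,0,0.306],"jaw":0.15},{"dp":[0.36,-0.122,0],"delta_rot":[0,0,0.306],"jaw":0.15},{"dp":[0.36,-0.122,0],"delta_rot":[0,0,0.306],"jaw":0.15},{"dp":[0.36,-0.122,0],"delta_rot":[0,0,0.306],"jaw":0.15},{"dp":[0.36,-0.122,0],"delta_rot":[0,0,0.306],"jaw":0.15},{"dp":[0.36,-0.122,0],"delta_rot":[0,0,0.306],"jaw":0.15},{"dp":[0.36,-0.122,0],"delta_rot":[0,0,0.306],"jaw":0.15},{"dp":[0.36,-0.122,0],"delta_rot":[0,0,0.306],"jaw":0.15}])

```text
time: 31.0
eef_pos: [575.8, 377.1, 281.2]
eef_rot: [[0.794, 0.608, -0.001], [0.608, -0.794, -0.001], [-0.001, 0.0, -1.0]]
wrist_force: [-0.2, -0.3, -0.6]
gripper_width: 0.849
finger_force: 0.0
```

```bash
python3 look.py 10|grep pad; python3 plan.py 576 379 209 -52.5
```

```text
pad [ 22  44 340] [648.9  89.7  44. ]
pad [ 22  38 132] [670.1 -68.1  44. ]
pad [  8  69 185] [652.1 -92.5  44. ]
pad [ 12  30 315] [678.3  22.   44. ]
pad [ 28  40 260] [529.7 101.9  44. ]
pad [ 14  27 111] [510.8 -72.1  44. ]
t 31.1 p [575.9 377.  281.8] yaw -52.61 F [-0.3 -0.5  0.4] w 0.852 q [29. 36. 73. -0. 71. 82.]
dp [0.0026, -0.003, 0.1456] rot [0.0001, 0.0002, -0.0012] rows 1.7
```

The carriage is now at 110 mm. I'll descend on the knob and grip.

Emit:
drive_tool(steps=[{"dp":[0.003,-0.003,0.05],"delta_rot":[0,0,0],"jaw":0.15},{"dp":[0.003,-0.003,0.09],"delta_rot":[0,0,0],"jaw":0.15},{"dp":[0.003,-0.003,0.12],"delta_rot":[0,0,0],"jaw":0.15},{"dp":[0.003,-0.003,0.142],"delta_rot":[0,0,0],"jaw":0.15},{"dp":[0.003,-0.003,0.142],"delta_rot":[0,0,0],"jaw":0.15},{"dp":[0.003,-0.003,0.142],"delta_rot":[0,0,0],"jaw":1},{"dp":[0.003,-0.003,0.142],"delta_rot":[0,0,0],"jaw":1},{"dp":[0.003,-0.003,0.142],"delta_rot":[0,0,0],"jaw":1}], newtons=20)

```text
time: 31.77
eef_pos: [576.2, 381.0, 212.1]
eef_rot: [[0.794, 0.608, 0.002], [0.608, -0.794, 0.001], [0.002, 0.0, -1.0]]
wrist_force: [-0.4, -0.7, 0.2]
gripper_width: 0.684
finger_force: 0.0
```

Emit:
drive_tool(steps=[{"dp":[0,0,0],"delta_rot":[0,0,0],"jaw":1},{"dp":[0,0,0],"delta_rot":[0,0,0],"jaw":1},{"dp":[0,0,0],"delta_rot":[0,0,0],"jaw":1},{"dp":[0,0,0],"delta_rot":[0,0,0],"jaw":1},{"dp":[0,0,0],"delta_rot":[0,0,0],"jaw":1},{"dp":[0,0,0],"delta_rot":[0,0,0],"jaw":1},{"dp":[0,0,0],"delta_rot":[0,0,0],"jaw":1},{"dp":[0,0,0],"delta_rot":[0,0,0],"jaw":1}])

```text
time: 32.43
eef_pos: [576.8, 380.2, 212.0]
eef_rot: [[0.794, 0.608, 0.003], [0.608, -0.794, -0.001], [0.002, 0.002, -1.0]]
wrist_force: [3.6, -5.9, 2.5]
gripper_width: 0.629
finger_force: 20.0
```

Emit:
drive_tool(steps=[{"dp":[0,0,0],"delta_rot":[0,0,-0.07],"jaw":1},{"dp":[0,0,0],"delta_rot":[0,0,-0.14],"jaw":1},{"dp":[0,0,0],"delta_rot":[0,0,-0.21],"jaw":1},{"dp":[0,0,0],"delta_rot":[0,0,-0.28],"jaw":1},{"dp":[0,0,0],"delta_rot":[0,0,-0.35],"jaw":1},{"dp":[0,0,0],"delta_rot":[0,0,-0.42],"jaw":1},{"dp":[0,0,0],"delta_rot":[0,0,-0.49],"jaw":1},{"dp":[0,0,0],"delta_rot":[0,0,-0.522],"jaw":1}])

```text
time: 33.1
eef_pos: [575.9, 380.7, 212.0]
eef_rot: [[0.091, 0.996, 0.001], [0.996, -0.091, -0.0], [0.0, 0.001, -1.0]]
wrist_force: [-3.0, -3.2, 4.8]
gripper_width: 0.633
finger_force: 20.1
```

Emit:
drive_tool(steps=[{"dp":[0,0,0],"delta_rot":[0,0,-0.07],"jaw":1},{"dp":[0,0,0],"delta_rot":[0,0,-0.14],"jaw":1},{"dp":[0,0,0],"delta_rot":[0,0,-0.21],"jaw":1},{"dp":[0,0,0],"delta_rot":[0,0,-0.28],"jaw":1},{"dp":[0,0,0],"delta_rot":[0,0,-0.35],"jaw":1},{"dp":[0,0,0],"delta_rot":[0,0,-0.42],"jaw":1},{"dp":[0,0,0],"delta_rot":[0,0,-0.49],"jaw":1},{"dp":[0,0,0],"delta_rot":[0,0,-0.522],"jaw":1}])

```text
time: 33.77
eef_pos: [574.9, 380.5, 211.9]
eef_rot: [[-0.666, 0.746, -0.002], [0.746, 0.666, -0.001], [0.0, -0.003, -1.0]]
wrist_force: [-8.3, -5.7, 7.6]
gripper_width: 0.631
finger_force: 20.1
```

Emit:
drive_tool(steps=[{"dp":[0,0,0],"delta_rot":[0,0,0],"jaw":1},{"dp":[0,0,0],"delta_rot":[0,0,0],"jaw":1},{"dp":[0,0,0],"delta_rot":[0,0,0],"jaw":0.15},{"dp":[0,0,0],"delta_rot":[0,0,0],"jaw":0.15},{"dp":[0,0,0],"delta_rot":[0,0,0],"jaw":0.15},{"dp":[0,0,-0.06],"delta_rot":[0,0,0],"jaw":0.15},{"dp":[0,0,-0.12],"delta_rot":[0,0,0],"jaw":0.15},{"dp":[0,0,-0.16],"delta_rot":[0,0,0],"jaw":0.15}])

```text
time: 34.43
eef_pos: [576.2, 381.2, 293.7]
eef_rot: [[-0.662, 0.75, 0.002], [0.75, 0.662, 0.001], [-0.001, 0.003, -1.0]]
wrist_force: [-0.7, -0.2, 0.4]
gripper_width: 0.849
finger_force: 0.0
```

```bash
python3 plan.py 383 317 260 60
```

```text
t 34.43 p [576.2 381.2 293.7] yaw 41.44 F [-0.7 -0.2  0.4] w 0.849 q [ 30.  35.  72.   0.  73. -12.]
dp [0.1595, -0.3748, 0.0662] rot [0.0017, 0.0006, -0.2063] rows 5.0
```

Emit:
drive_tool(steps=[{"dp":[-0.113,-0.57,0],"delta_rot":[0,0,0],"jaw":0.15},{"dp":[-0.113,-0.57,0],"delta_rot":[0,0,0],"jaw":0.15},{"dp":[-0.113,-0.57,0],"delta_rot":[0,0,0],"jaw":0.15},{"dp":[-0.113,-0.57,0],"delta_rot":[0,0,0],"jaw":0.15},{"dp":[-0.113,-0.57,0],"delta_rot":[0,0,0],"jaw":0.15},{"dp":[-0.113,-0.57,0],"delta_rot":[0,0,0],"jaw":0.15},{"dp":[-0.113,-0.57,0],"delta_rot":[0,0,0],"jaw":0.15},{"dp":[-0.113,-0.57,0],"delta_rot":[0,0,0],"jaw":0.3}])

```text
time: 35.1
eef_pos: [395.7, 146.6, 290.6]
eef_rot: [[-0.661, 0.751, -0.002], [0.751, 0.661, -0.001], [0.0, -0.002, -1.0]]
wrist_force: [0.4, -0.4, 0.3]
gripper_width: 0.818
finger_force: 0.0
```

```bash
python3 look.py 11; python3 ptr.py 11; python3 plan.py 383 317 260 60; python3 - <<'E'
import cv2,numpy as np
f=lambda n,x,y:cv2.resize(cv2.imread(f"pics/{n}.png")[y:y+160,x:x+260],None,fx=2.2,fy=1.8,interpolation=cv2.INTER_CUBIC)
g=cv2.resize(cv2.imread("pics/top11.png")[120:340,80:340],(480,406)); h=cv2.resize(cv2.imread("pics/scene11.png")[240:420,240:500],(320,222))
o=np.zeros((406,800,3),np.uint8);o[:,:480]=g;o[:222,480:]=h;cv2.imwrite("pics/p11.png",o)
E
```

```text
scene yellow [([308.4, 149.9], 46), ([460.4, 309.6], 612), ([278.3, 306.5], 69), ([320.1, 335.6], 77), ([262.3, 415.8], 241)]
scene red [([180.9, 154.6], 77), ([150.8, 178.0], 84), ([155.2, 236.1], 283), ([361.9, 244.6], 241), ([331.4, 285.3], 180), ([461.6, 304.0], 137)]
top yellow [([238.5, 81.4], 173), ([301.8, 164.9], 87), ([246.3, 170.6], 85), ([538.7, 317.2], 77), ([436.1, 357.6], 102)]
top red [([494.6, 129.9], 54), ([477.7, 150.7], 323), ([537.4, 175.0], 82), ([539.9, 223.6], 91), ([276.9, 223.2], 192), ([294.6, 297.7], 313)]
pad [ 12  44 140] [661.   73.7  44. ]
pad [ 22  38 143] [672.4 -68.4  44. ]
pad [  8  69 194] [653.  -92.5  44. ]
pad [ 12  30 314] [678.4  22.   44. ]
pad [13 27 85] [511.4 -75.2  44. ]
top red 36 131.4; top red 40 131.7; top red 38 134.2; top red 43 132.1; top red 41 134.3; top red 46 132.3; top red 45 134.4; top red 50 132.6; top red 48 134.5; top red 53 132.8; top red 51 134.6; 
top green 59 130.6; top green 64 129.4; top green 62 130.9; top green 60 132.4; top green 67 129.8; top green 65 131.1; top green 63 132.6; top green 69 131.4; 
scene red 36 135.9; scene red 38 135.6; scene red 45 135.0; scene red 48 134.8; scene red 50 134.7; scene red 35 131.9; scene red 38 131.9; scene red 40 131.9; scene red 43 131.8; scene red 45 131.8; scene red 48 131.8; scene red 50 131.8; scene red 52 131.8; 
scene green 58 132.4; scene green 60 132.4; scene green 63 132.4; scene green 65 132.4; scene green 68 132.3; scene green 70 132.3; scene green 60 130.0; scene green 62 130.1; scene green 65 130.2; scene green 67 130.2; scene green 70 130.3; 
t 35.2 p [399.4 149.4 291.5] yaw 41.35 F [0.4 0.3 1.5] w 0.743 q [ 14.   8. 113.   0.  60. -27.]
dp [0.2734, 0.1966, 0.0631] rot [0.001, 0.0007, -0.2072] rows 4.1
```

View pics/p11.png

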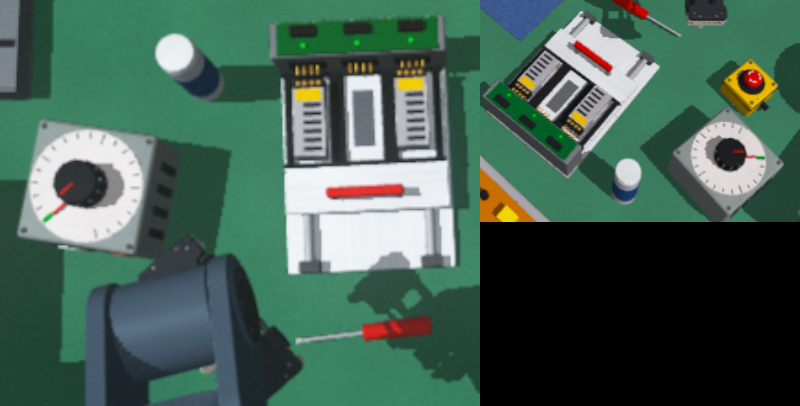

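The picture shows the pointer on the green mark (top crop 50,213; 133° against 131°), the carriage home with both modules seated, and the stop still down. Now for the twist.

Emit:
drive_tool(steps=[{"dp":[0.273,0.196,0.06],"delta_rot":[0,0,-0.207],"jaw":0.3},{"dp":[0.273,0.196,0.06],"delta_rot":[0,0,-0.207],"jaw":0.3},{"dp":[0.273,0.196,0.06],"delta_rot":[0,0,-0.207],"jaw":0.3},{"dp":[0.273,0.196,0.06],"delta_rot":[0,0,-0.207],"jaw":0.3},{"dp":[0.273,0.196,0.06],"delta_rot":[0,0,-0.207],"jaw":0.3},{"dp":[0.273,0.196,0.06],"delta_rot":[0,0,-0.207],"jaw":0.3},{"dp":[0.273,0.196,0.06],"delta_rot":[0,0,-0.207],"jaw":0.3},{"dp":[0.273,0.196,0.06],"delta_rot":[0,0,-0.207],"jaw":0.3}])

```text
time: 35.87
eef_pos: [383.0, 316.6, 260.9]
eef_rot: [[-0.866, 0.5, 0.0], [0.5, 0.866, -0.0], [-0.0, 0.0, -1.0]]
wrist_force: [0.9, -0.0, -0.2]
gripper_width: 0.701
finger_force: 0.0
```

```bash
python3 plan.py 383 316.7 151 60
```

```text
t 35.87 p [383.  316.6 260.9] yaw 60.03 F [ 0.9 -0.  -0.2] w 0.701 q [ 34.  18. 105.  -0.  58. -26.]
dp [0.0002, 0.0002, 0.2198] rot [0.0001, 0.0001, 0.0003] rows 2.6
```

Emit:
drive_tool(steps=[{"dp":[0,0,0.07],"delta_rot":[0,0,0],"jaw":0.3},{"dp":[0,0,0.13],"delta_rot":[0,0,0],"jaw":0.3},{"dp":[0,0,0.17],"delta_rot":[0,0,0],"jaw":0.3},{"dp":[0,0,0.2],"delta_rot":[0,0,0],"jaw":0.3},{"dp":[0,0,0.215],"delta_rot":[0,0,0],"jaw":0.3},{"dp":[0,0,0.22],"delta_rot":[0,0,0],"jaw":0.3},{"dp":[0,0,0.22],"delta_rot":[0,0,0],"jaw":1},{"dp":[0,0,0.22],"delta_rot":[0,0,0],"jaw":1}], newtons=25)

```text
time: 36.53
eef_pos: [383.1, 317.1, 151.7]
eef_rot: [[-0.866, 0.499, 0.001], [0.499, 0.866, 0.001], [-0.001, 0.001, -1.0]]
wrist_force: [0.1, -0.6, 0.6]
gripper_width: 0.604
finger_force: 0.0
```

Emit:
drive_tool(steps=[{"dp":[0,0,0],"delta_rot":[0,0,0],"jaw":1},{"dp":[0,0,0],"delta_rot":[0,0,0],"jaw":1},{"dp":[0,0,0],"delta_rot":[0,0,0],"jaw":1},{"dp":[0,0,0],"delta_rot":[0,0,0],"jaw":1},{"dp":[0,0,0],"delta_rot":[0,0,0],"jaw":1},{"dp":[0,0,0],"delta_rot":[0,0,0],"jaw":1},{"dp":[0,0,0],"delta_rot":[0,0,0],"jaw":1},{"dp":[0,0,0],"delta_rot":[0,0,0],"jaw":1}])

```text
time: 37.2
eef_pos: [382.6, 317.0, 150.9]
eef_rot: [[-0.867, 0.499, 0.0], [0.499, 0.867, -0.0], [-0.0, -0.0, -1.0]]
wrist_force: [-1.2, -4.0, 4.9]
gripper_width: 0.411
finger_force: 25.0
```

Emit:
drive_tool(steps=[{"dp":[0,0,0],"delta_rot":[0,0,0.06],"jaw":1},{"dp":[0,0,0],"delta_rot":[0,0,0.13],"jaw":1},{"dp":[0,0,0],"delta_rot":[0,0,0.2],"jaw":1},{"dp":[0,0,0],"delta_rot":[0,0,0.27],"jaw":1},{"dp":[0,0,0],"delta_rot":[0,0,0.34],"jaw":1},{"dp":[0,0,0],"delta_rot":[0,0,0.4],"jaw":1},{"dp":[0,0,0],"delta_rot":[0,0,0.44],"jaw":1},{"dp":[0,0,0],"delta_rot":[0,0,0.44],"jaw":1}])

```text
time: 37.87
eef_pos: [382.9, 317.3, 151.1]
eef_rot: [[-0.346, 0.938, 0.001], [0.938, 0.346, 0.0], [0.0, 0.001, -1.0]]
wrist_force: [-0.2, -2.5, 4.9]
gripper_width: 0.414
finger_force: 25.0
```

Emit:
drive_tool(steps=[{"dp":[0,0,0],"delta_rot":[0,0,0],"jaw":1},{"dp":[0,0,0],"delta_rot":[0,0,0],"jaw":0.3},{"dp":[0,0,0],"delta_rot":[0,0,0],"jaw":0.3},{"dp":[0,0,0],"delta_rot":[0,0,0],"jaw":0.3},{"dp":[0,0,0],"delta_rot":[0,0,0],"jaw":0.3},{"dp":[0,0,-0.08],"delta_rot":[0,0,0],"jaw":0.3},{"dp":[0,0,-0.16],"delta_rot":[0,0,0],"jaw":0.3},{"dp":[0,0,-0.24],"delta_rot":[0,0,0],"jaw":0.3}])

```text
time: 38.53
eef_pos: [382.2, 316.9, 271.9]
eef_rot: [[-0.35, 0.937, -0.001], [0.937, 0.35, -0.001], [-0.0, -0.002, -1.0]]
wrist_force: [1.3, 0.1, -0.1]
gripper_width: 0.702
finger_force: 0.0
```

Emit:
drive_tool(steps=[{"dp":[0.2,-0.25,-0.05],"delta_rot":[0,0,0],"jaw":0.3},{"dp":[0.2,-0.25,-0.05],"delta_rot":[0,0,0],"jaw":0.3},{"dp":[0.2,-0.25,-0.05],"delta_rot":[0,0,0],"jaw":0.3},{"dp":[0.2,-0.25,-0.05],"delta_rot":[0,0,0],"jaw":0.3},{"dp":[0.2,-0.25,-0.05],"delta_rot":[0,0,0],"jaw":0.3},{"dp":[0.2,-0.25,-0.05],"delta_rot":[0,0,0],"jaw":0.3},{"dp":[0.2,-0.25,-0.05],"delta_rot":[0,0,0],"jaw":0.3},{"dp":[0.2,-0.25,-0.05],"delta_rot":[0,0,0],"jaw":0.3}])

```text
time: 39.2
eef_pos: [231.4, 366.9, 295.5]
eef_rot: [[-0.349, 0.937, -0.0], [0.937, 0.349, -0.0], [-0.0, -0.0, -1.0]]
wrist_force: [0.4, 0.1, 0.6]
gripper_width: 0.703
finger_force: 0.0
```

```bash
python3 look.py 12; python3 ptr.py 12 | grep -v green; python3 plan.py 383 316 260 60
```

```text
scene yellow [([309.1, 149.7], 54), ([460.3, 310.2], 586), ([278.3, 306.5], 69), ([320.1, 335.6], 77), ([262.2, 415.8], 243)]
scene red [([180.9, 154.6], 78), ([150.8, 178.0], 84), ([155.2, 236.1], 284), ([361.7, 244.5], 246), ([331.4, 285.3], 180), ([462.2, 302.8], 134)]
top yellow [([238.4, 81.2], 164), ([301.8, 164.9], 88), ([246.2, 170.7], 88), ([157.7, 300.1], 706), ([538.7, 317.2], 77), ([435.8, 357.7], 106)]
top red [([494.7, 129.9], 55), ([477.6, 150.6], 323), ([537.4, 174.9], 81), ([539.8, 223.4], 89), ([276.9, 223.2], 192), ([153.6, 300.3], 162), ([295.1, 297.7], 330)]
pad [ 11  44 140] [660.3  73.9  44. ]
pad [15 43 96] [664.9  43.9  44. ]
pad [ 22  41 157] [670.4 -68.   44. ]
pad [  8  72 213] [651.5 -92.5  44. ]
pad [ 12  30 323] [678.8  22.3  44. ]
pad [ 16  27 105] [513.4 -76.2  44. ]
pad [  7  24 112] [512.2  89.4  44. ]
top red 36 131.4; top red 40 131.7; top red 38 134.2; top red 43 132.1; top red 41 134.3; top red 46 132.3; top red 45 134.4; top red 50 132.6; top red 48 134.5; top red 53 132.8; top red 51 134.6; 
scene red 36 135.9; scene red 38 135.6; scene red 45 135.0; scene red 48 134.8; scene red 50 134.7; scene red 35 131.9; scene red 38 131.9; scene red 40 131.9; scene red 43 131.8; scene red 45 131.8; scene red 48 131.8; scene red 50 131.8; scene red 52 131.8; 
t 39.3 p [231.4 366.8 295.4] yaw 20.38 F [ 0.5 -0.7 -0.2] w 0.696 q [ 52.   8. 111.  -0.  60.  31.]
dp [-0.2007, 0.2489, 0.0708] rot [-0.0004, 0.0001, -0.4403] rows 5.5
```

The stop head is back at its original pixels in both views, so it has popped up. The modules, carriage and pointer are unchanged, so I'm handing in.

```bash
python3 -c "
from bench import order
print(order.close_job())"
```

```text
the job is handed in; nothing more can be done
None
```

I handed the job in at 39 s, and no verdict came back: both modules are in bays a and c with terminals towards the contact head, the carriage is home, the pointer is about 2° from the zero mark, and the stop was latched throughout and has popped back up (the module in bay c was knocked in its pocket, and sits about 7 mm of the allowed 10 mm off centre).

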